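Clamp a laminated mallet-head blank in the screw press

ROBOT

A 6-joint arm with a two-finger parallel gripper is mounted at the origin on the work surface; the furniture and walls round the work are solid. World frame = base frame: x ahead of the robot, y to its left, z up, the work surface at z = 0. Lengths are in mm, angles in rad, forces in N, time in s.
With the tool pointing down it reaches from about 325 to 775 mm from the base axis. Payload 9.3 kg.
Tool frame: the origin (TCP) lies midway between the tips of the shut fingers; the grasp point (between the pads) lies 19 mm behind it; z points along the fingers, y is the line along which they close (so a half turn about z gives the same grasp; the last joint's range is limited). The gripper opens to 85 mm and grips with 20 to 120 N. Pads are 22 mm wide; open, the fingers measure 114 mm over their backs; the gripper's body (76 mm by 85 mm) begins 54 mm behind the grasp point. The pads swing forward as they close: fully open they stand 13 mm farther back than shut.
Start: joints at [-1.484, 0.259, 0.021, 1.334, 0, 1.418], TCP at [130.623, -534.261, 231.279] pointing down, gripper open.
Joint ranges: [-3.04, 3.04], [-0.91, 1.82], [-1.04, 1.36], [-1.92, 1.95], [-1.52, 1.45], [-3.14, 3.14]. Speed limits (rad/s): [2.22, 2.22, 2.79, 3.14, 3.14, 3.14].

INTERFACE

Orientations are given as a unit quaternion [x, y, z, w].
In Python, from station import manip gives the robot as it stands.
- The arm moves only by the tool servo_tool, never from a script. Its argument "series" is a list that holds one entry, the list of rows, each a list of 6 numbers: the shift along the tool's x, y, z in units of 30 mm (1.0 is 30 mm), then the turn, a rotation vector about the tool's x, y, z in degrees. In form: [[[tx, ty, tz, rx, ry, rz], ...]]. A call has 1 to 5 rows; each row is the pose to reach, as a shift and turn from the pose commanded when the call began, along the tool's axes at that moment; what a row does not reach only later rows make up. A row lasts 1/8 s, in which the tool goes at most 62.5 mm and 10.7 degrees, less where a joint would pass 70% of its speed; a pose out of reach is approached as far as the arm can. A call with a gripper value outside its range is refused whole. "grip" is the opening, from 0 (shut) to 1 (fully open), set as the call begins (left out, the last holds). The fingers move at their own pace and stop on an object; the grip force is fixed at half the most. Time passes only in rows, so rows that repeat a pose let the fingers close. It gives the time, the measured TCP pose, the force, the opening and the grip force at its end, in the units of the state.
- manip.state(): the state, without advancing time (a new reading comes with each control period).
- manip.read_camera(name): name is "scene" or "top"; returns a dict with "img" (384x512x3 uint8, red, green, blue), "depth" (384x512 float32, mm along the optical axis (not along the pixel's ray), 0 where there is no reading), "camera_matrix" (3x3 intrinsics, pixels), "xyz" and "attitude" of the camera in the world. Camera axes: x right, y up, looking along -z (the intrinsics and any distortion apply to the point x, -y, -z); pixel columns grow to the right and rows downward; lengths in mm; the calibration is good to about 2 mm. A picture is of the moment at which its call begins.
- manip.job_done(): hands the job in; it is judged then, once.
The state is a dict: "time": time; "joint_positions": joint angles; "joint_velocities": joint speeds; "effort": joint torques, N m; "eef_pos": TCP position; "eef_rot": TCP orientation; "wrist_force": force on the tool from outside, world axes, zero at the start; "ft_torque": the same for the moment, N m; "grip_width": opening from 0.0 (shut) to 1.0 (fully open); "grip_force": force on a finger pad.
Only numpy, scipy, OpenCV 4.12 (cv2) and the standard library are available. Lean on these libraries where they do the work, as an engineer would, in place of code of your own. Each camera call takes 0.05 s, during which the arm holds its last target. There are 200 camera calls.

TASK

Glue up the mallet-head blank: stand every hardwood lamination in the green press, side by side in one straight, centred row between the fence and the jaw, then fit the loose crank on the press's square shaft and wind it clockwise until the row is clamped and the indicator pins behind the jaw show green but not yet red. Then take the crank off and lay it back flat on the black mat, lift the glue pot off its warmer by its handle and set it upright on the round cork trivet, so that it does not cook. Keep the pot upright throughout and leave the glue bottle and the tape measure alone.

Things in the scene. Friction and masses are not known exactly. Their poses are not given: they have to be found in the camera images.
- press: Fixed green laminating press, base 160 (x) x 330 (y) x 14 mm; origin mid-underside. It clamps along its own y. Flat steel bed: top 22 mm up, x -75 to 75, y -55 to 160 mm, open at both x sides; a centred row has x = 0. Gearbox 92 x 80 mm, top 66 mm up, centred at y = -115 mm, upright square shaft on top; the level screw sticks out up to 45 mm past the base at -y.
- press_fence (a point): Middle of the foot of the fence's flat face (90 mm wide in x, top 42 mm above this point), on the bed at x = 0, y = 125, z = 22 mm in the press frame; the face looks to the press's -y. Axes as the press's.
- plate_face (a point): Centre of the front face of the jaw's steel spring plate (90 mm wide in x, z 23 to 59 mm in the press frame), which presses the laminations toward the fence. At y = 0 in the press frame when joints press_shaft and spring_plate are 0 (at the start y = 0 to 12 mm); moves to +y as the shaft is wound. The green jaw block behind it is 90 mm wide, 61 mm high.
- shaft_seat (a point): Middle of the steel shoulder (radius 21 mm) at the foot of the upright square shaft, 72 mm above the bench, where the fitted crank's underside rests. Shaft 16 x 16 mm, flats square to this frame's own x and y, 24 mm tall, then tapering over 7 mm to a 9.5 mm square tip. The frame turns with the shaft.
- press_shaft (a joint): Turn of the square shaft, rad, growing clockwise seen from above, 0 to 52.5; the jaw goes 12 mm toward the fence per turn. About 0.12 N m of friction; stays where it is left. Starts between 0 and 2 pi.
- spring_plate (a joint): How far the spring plate is pushed back into the jaw, m: 0 with nothing clamped, 0.016 with the springs solid (must not happen); 4.5 N preload, then 1.5 N per mm. Two 12 mm indicator pins come out behind the jaw by this amount: bare steel first, green from 0.004, red from 0.012.
- crank: Loose dark steel crank, 0.38 kg; origin at the socket mouth, underside; own z up, lying or fitted. Square boss 28 x 28 x 62 mm high (sides along own x, y), gripped near z = 45 mm; square socket below, 19 mm wide, 34 mm deep, sides along x, y: fits the shaft at any quarter turn, about 12 degrees of play. Flat arm 22 mm wide, z 0 to 12 mm, along own +x to 93 mm.
- grip_mid (a point): Middle of the crank's upright black handgrip, which spins freely on its pin: 24 mm diameter, 80 mm from the socket axis along the crank's own x, from 16 to 80 mm above the crank's underside (this point: 48 mm).
- crank_mat: Black rubber mat, 120 (own x) x 170 (own y) x 3 mm, fixed on the bench; origin at the middle of its underside. The crank lies on it at the start and belongs on it at the end, boss and handgrip both over the mat.
- glue_pot: Round steel glue pot with a fixed lid, 90 mm diameter, about 0.55 kg, lid top 88 mm up; origin at the middle of its underside, z up. A stiff stirrup handle stands over it in its own y-z plane.
- pot_handle (a point): Middle of the pot's dark wooden handle bar: 17 mm diameter, 76 mm long, along the pot's own y, 140 mm above the pot's underside; 52 mm free between lid and bar centre.
- warmer: Fixed round grey electric warmer, 124 mm diameter; origin at the middle of its underside. The pot stands on its plate 52 mm up, inside an aluminium rim of 100 mm inner diameter that rises 8 mm above the plate.
- trivet: Round cork trivet, 140 mm diameter, 8 mm thick, fixed on the bench; origin at the middle of its underside.
- glue_bottle: White and green plastic glue bottle, 48 mm diameter, 170 mm high, standing; a bystander.
- tape_measure: Yellow tape measure, 68 x 76 x 35 mm; a bystander.
- lam_1: Pale wooden lamination block, 64 (own x) x 24 (own y) x 32 mm high, 0.06 kg; origin at the middle of its underside, z up. Stands on the bench; may be absent. In the press its own x lies along the press's x (either way round), broad faces against its neighbours; gripped over its two ends (64 mm), no finger comes between neighbours.
- lam_2: Dark wooden lamination block, 64 (own x) x 24 (own y) x 32 mm high, 0.06 kg; origin at the middle of its underside, z up. Stands on the bench; may be absent. In the press its own x lies along the press's x (either way round), broad faces against its neighbours; gripped over its two ends (64 mm), no finger comes between neighbours.
- lam_3: Pale wooden lamination block, 64 (own x) x 24 (own y) x 32 mm high, 0.06 kg; origin at the middle of its underside, z up. Stands on the bench; may be absent. In the press its own x lies along the press's x (either way round), broad faces against its neighbours; gripped over its two ends (64 mm), no finger comes between neighbours.
- lam_4: Dark wooden lamination block, 64 (own x) x 24 (own y) x 32 mm high, 0.06 kg; origin at the middle of its underside, z up. Stands on the bench; may be absent. In the press its own x lies along the press's x (either way round), broad faces against its neighbours; gripped over its two ends (64 mm), no finger comes between neighbours.
Not all that is in view belongs to the job. What is shaped like the lam_2 but purple is not meant.

How it is judged:
By the outcome, as a careful person would: the job done as asked, in the order asked, and still so for the second after the job is handed in, with the robot touching nothing.
Of lam_1, lam_2, lam_3, lam_4 only 2 to 4 are there at a start; the rules pass over those that are not, and their reading is None.
At some moment in a run one of lam_1, lam_2, lam_3, lam_4 may be knocked a few centimetres aside while the robot is not near it.
It also fails if it takes over 210 s, if anything falls off the work surface, if the arm or the gripper's body presses on something with over 40 N, if the wrist force passes 120 N, or if a joint passes its speed limit or range.

## Working session

There is one attempt and no reset: what is moved stays moved. The work goes in short steps, Python scripts to look and compute and a tool call to move; the robot and the scene stay as the last step left them, time stands still between calls to the robot, and variables do not carry over. Pictures are saved under pics/ and viewed, at most 14 in all, crops included, and the job is handed in when it is done.

Besides the shell and the picture viewer there is one more tool, called after "Emit:" as name([rows], argument=value, ...), one row to a line, values as JSON. servo_tool: Moves the arm, as the interface text tells. Its arguments: {"type":"object","properties":{"series":{"type":"array","items":{"type":"array","items":{"type":"array","items":{"type":"number"}}}},"grip":{"type":"number"}},"required":["series"]}

```bash
ls; mkdir -p pics; cat > h.py <<'E'
import numpy as np, cv2
from scipy.spatial.transform import Rotation as R
from station import manip
def cam(n):
    c=manip.read_camera(n); c['R']=R.from_quat(c['attitude']).as_matrix(); return c
def save(c,f): cv2.imwrite('pics/'+f,c['img'][:,:,::-1])
def world(c):
    h,w=c['depth'].shape; K=np.array(c['camera_matrix']); u,v=np.meshgrid(np.arange(w),np.arange(h))
    d=c['depth']; P=np.stack([(u-K[0,2])/K[0,0]*d,-(v-K[1,2])/K[1,1]*d,-d],-1)
    return P@c['R'].T+np.array(c['xyz'])
def ray(c,u,v,z):
    K=np.array(c['camera_matrix']); r=c['R']@np.array([(u-K[0,2])/K[0,0],-(v-K[1,2])/K[1,1],-1]); o=np.array(c['xyz'])
    return o+r*(z-o[2])/r[2]
def st():
    s=manip.state(); print({k:np.round(s[k],3).tolist() for k in('time','eef_pos','eef_rot','joint_positions','wrist_force','grip_width','grip_force')}); return s
E
python3 - <<'E'
from h import *
st()
for n in('scene','top'):
    c=cam(n); save(c,n+'0.png'); print(n,{k:c[k] for k in c if k not in('img','depth','R')}); np.savez(n+'0.npz',**c)
E
```

```text
pics
{'time': 0.0, 'eef_pos': [130.597, -533.973, 230.676], 'eef_rot': [0.993, 0.12, 0.0, -0.001], 'joint_positions': [-1.484, 0.259, 0.021, 1.334, 0.0, 1.418], 'wrist_force': [0.774, -0.625, -0.486], 'grip_width': 0.995, 'grip_force': 0.0}
scene {'camera_matrix': array([[483.90313217,   0.        , 259.48605889],
       [  0.        , 483.90313217, 184.03261695],
       [  0.        ,   0.        ,   1.        ]]), 'xyz': array([  68.72219135, 1013.46024508, 1067.34354411]), 'attitude': array([-0.08681024,  0.42041961,  0.88209077, -0.19397734])}
top {'camera_matrix': array([[355.79178911,   0.        , 256.27191071],
       [  0.        , 355.79178911, 190.78995208],
       [  0.        ,   0.        ,   1.        ]]), 'xyz': array([ 348.33419059,  -32.74543477, 1293.63010352]), 'attitude': array([-0.05216091,  0.04786049,  0.71565467, -0.69485754])}
```

View pics/scene0.png

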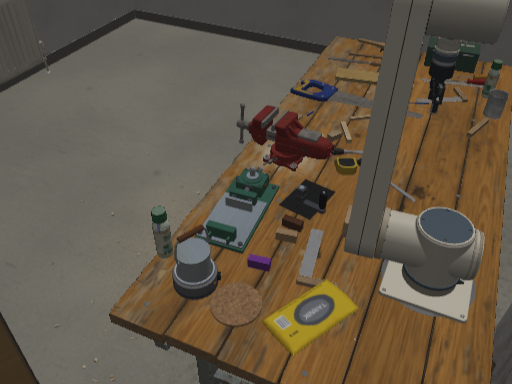

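View pics/top0.png

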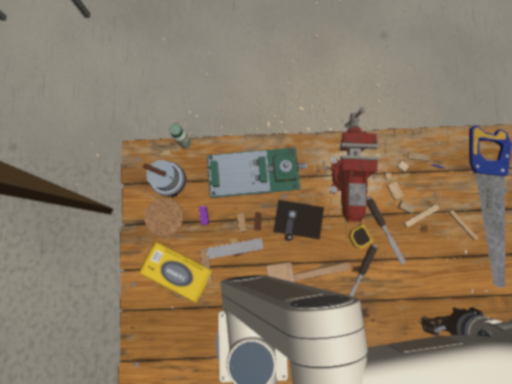

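The scene view shows the press, with its gearbox at (250,185) and fence at (222,230). Lams are at (288,236) and (292,222), with a purple decoy at (259,262). In the top view the press spans (208–300, 150–195), the crank is on the mat at (290,220), the pot is at (165,178) and the trivet at (163,215).

```bash
python3 - <<'E'
from h import *
c=dict(np.load('top0.npz')); W=world(c)
cv2.imwrite('pics/top0c.png',cv2.resize(c['img'][120:305,120:345,::-1],None,fx=3.5,fy=3.2,interpolation=cv2.INTER_CUBIC))
for n,(u,v) in dict(pot=(165,178),triv=(163,215),pur=(203,214),pale=(241,221),dark=(258,220),bench=(310,210),mallet=(280,270),boss=(291,215),gear=(286,167),mat=(310,215)).items(): print(n,W[v,u].round(1))
hsv=cv2.cvtColor(c['img'],cv2.COLOR_RGB2HSV)
for p in[(241,221),(258,220),(203,214),(280,270),(310,215),(230,240),(163,215)]: print(p,hsv[p[1],p[0]])
s=dict(np.load('scene0.npz')); Ws=world(s)
cv2.imwrite('pics/sc0c.png',cv2.resize(s['img'][150:330,140:370,::-1],None,fx=3.4,fy=3.3,interpolation=cv2.INTER_CUBIC))
E
```

```text
pot [564.  271.  142.7]
triv [453.1 312.3   9.7]
pur [450.5 163.7  33.7]
pale [421.8  29.4  34.1]
dark [423.7 -30.8  31.5]
bench [ 456.2 -220.8    1.1]
mallet [ 250.6 -100.3   61.1]
boss [ 435.4 -145.    66.7]
gear [ 600.2 -132.9   87.7]
mat [ 438.1 -219.9    1.1]
(241, 221) [ 16 101 164]
(258, 220) [ 10 131  84]
(203, 214) [140 147 156]
(280, 270) [ 15  88 174]
(310, 215) [13 67 46]
(230, 240) [ 16 131 154]
(163, 215) [ 14 116 156]
```

View pics/top0c.png

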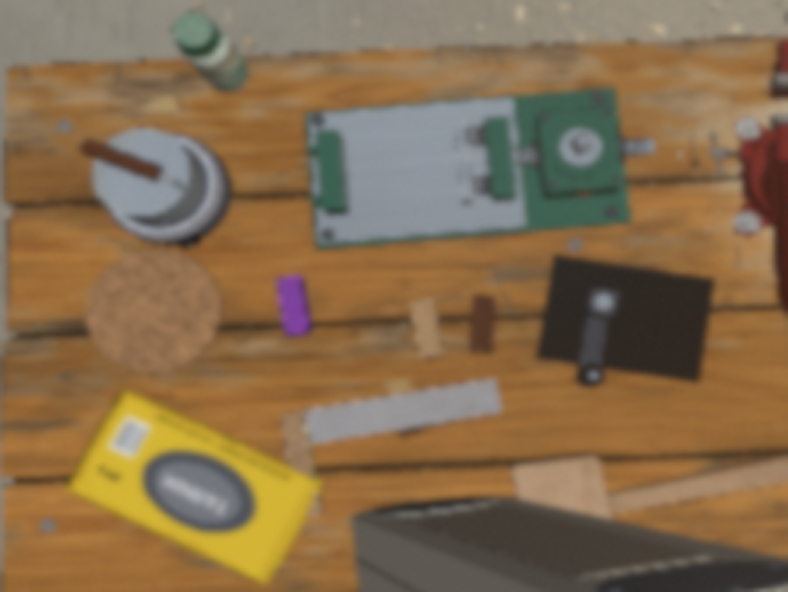

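View pics/sc0c.png

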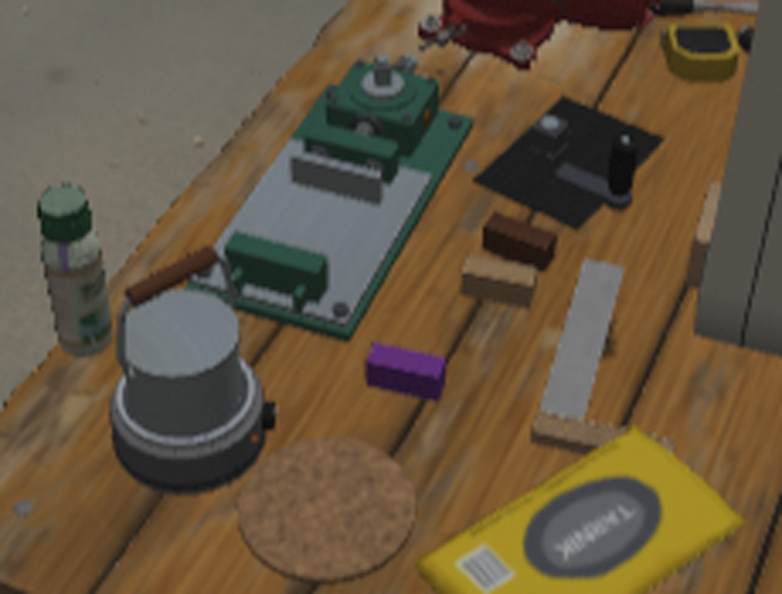

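The top crop shows one pale lam at about (241,221), one dark lam at about (258,220), and the purple decoy. The jaw opens toward image left. A try square and a mallet are clutter, and only two lams are visible.

```bash
cat >> h.py <<'E'
def castmask(c,m,z):
    v,u=np.nonzero(m); return np.array([ray(c,a,b,z)[:2] for a,b in zip(u,v)])
def rect(p):
    (cx,cy),(w,h),a=cv2.minAreaRect(p.astype(np.float32)); 
    if w<h: w,h,a=h,w,a+90
    return np.round([cx,cy,w,h,(a+90)%180-90],1)
def pca(p):
    m=p.mean(0); w,v=np.linalg.eigh(np.cov((p-m).T)); return np.round([*m,np.degrees(np.arctan2(v[1,1],v[0,1]))%180,*np.sqrt(12*w[::-1])],1)
def box(W,x0,x1,y0,y1,z0,z1): return (W[...,0]>x0)&(W[...,0]<x1)&(W[...,1]>y0)&(W[...,1]<y1)&(W[...,2]>z0)&(W[...,2]<z1)
E
cat > meas.py <<'E'
from h import *
for n in('top','scene'):
    c=dict(np.load(n+'0.npz')); W=world(c); hsv=cv2.cvtColor(c['img'],cv2.COLOR_RGB2HSV).astype(int); H,S,V=hsv[...,0],hsv[...,1],hsv[...,2]
    print(n)
    tops=box(W,380,480,-70,80,26,38)
    dk=tops&(V<115)&(W[...,1]<5); pl=tops&(V>=115)&(W[...,1]>-12)
    for k,m in(('dark',dk),('pale',pl)):
        P=W[m]; print(k,m.sum(),pca(P[:,:2]),rect(P[:,:2]),P[:,2].mean().round(1), pca(castmask(c,m,32)))
    g=box(W,480,720,-230,170,9,27); print('base',g.sum(),rect(W[g][:,:2]),pca(W[g][:,:2]))
    b=box(W,480,720,-60,170,18,27)&(S<70); print('bed',rect(castmask(c,b,22)))
    sh=box(W,520,680,-220,-60,69,80)&(S<60)&(V>90); print('shoulder',sh.sum(),pca(castmask(c,sh,72)))
    tip=box(W,520,680,-220,-60,92,115); print('tip',tip.sum(),W[tip].mean(0).round(1),W[tip].max(0).round(1))
    gb=box(W,520,680,-220,-60,60,70); print('gear',rect(W[gb][:,:2]))
    jaw=box(W,520,680,-90,40,50,66); print('jaw',jaw.sum(),rect(W[jaw][:,:2]))
    f=box(W,520,680,70,180,57,70); print('fence',f.sum(),rect(W[f][:,:2]))
    bs=box(W,350,500,-220,-70,57,72)&(V>0); print('boss',pca(W[bs][:,:2]),bs.sum())
    gp=box(W,300,500,-220,-70,74,92); print('grip',gp.sum(),W[gp].mean(0).round(1) if gp.sum() else 0)
    mt=box(W,300,520,-330,-40,-3,15)&(V<65); print('mat',rect(W[mt][:,:2]))
    lid=box(W,500,640,200,380,130,150)&(S<90); print('lid',lid.sum(),pca(castmask(c,lid,140)),rect(castmask(c,lid,140)))
    hb=box(W,450,680,200,400,180,210); print('bar',hb.sum(),pca(W[hb][:,:2]),W[hb][:,2].max().round(1))
    tv=box(W,380,520,240,400,4,14); print('trivet',rect(W[tv][:,:2]),pca(W[tv][:,:2]))
    wm=box(W,450,700,170,400,54,66); print('rim',rect(W[wm][:,:2]))
E
python3 meas.py
```

```text
top
dark 111 [420.7 -29.1 174.3  62.2  23.2] [421.4 -29.7  60.8  23.3  -6.2] 32.9 [420.7 -29.1 174.3  62.2  23.2]
pale 122 [418.2  27.6   8.9  63.8  24.5] [418.7  27.6  62.3  23.7   8.5] 33.1 [418.3  27.6   9.   63.9  24.5]
base 2493 [586.7 -11.7 345.8 193.6 -87. ] [595.1  -1.4  91.3 297.3 180.5]
bed [597.4  40.1 207.  157.1 -86.9]
shoulder 83 [ 607.5 -132.5   31.9   42.8   39.2]
tip 22 [ 608.5 -133.1  101. ] [ 618.6 -125.4  107.6]
gear [ 608.8 -123.7  130.3   90.1  -87.3]
jaw 312 [604.3 -50.5  90.6  80.4   4.1]
fence 184 [593.9 118.9  90.4  26.2   3.2]
boss [ 436.9 -148.3  170.4   59.8   27.8] 69
grip 36 [ 361.4 -134.    82. ]
mat [ 424.2 -177.3  163.4  113.2   78.9]
lid 470 [579.7 286.8 146.2  87.5  78.3] [582.8 289.1  90.7  89.3 -61.2]
bar 141 [581.9 288.3  65.4  85.7  16.2] 205.8
trivet [450.4 319.2 159.6 138.5  89.1] [448.3 311.8  80.8 132.6 125.4]
rim [606.2 253.9 188.3  75.2 -33.5]
scene
dark 142 [419.5 -27.1 176.9  66.4  28.2] [420.7 -29.2  65.7  29.   -2.8] 32.1 [419.6 -27.3 174.4  67.1  31.4]
pale 91 [418.8  25.6   8.4  64.3  19.8] [419.3  24.1  61.7  24.8   7. ] 33.4 [419.3  24.3   9.4  64.2  19.5]
base 1975 [584.4 -20.  335.4 219.9 -86.1] [581.9  18.6  88.9 299.9 176.1]
bed [597.2  42.  215.1 151.6 -86.2]
shoulder 49 [ 608.2 -132.5   31.    40.8   32.3]
tip 25 [ 607.3 -130.7   99.5] [ 616.7 -120.7  107.6]
gear [ 606.6 -119.8  123.    91.3  -85.9]
jaw 373 [602.  -48.5  94.7  82.5  -1. ]
fence 214 [591.1 119.3  90.1  30.7   4.1]
boss [ 416.9 -140.1  167.2  125.9   28.8] 89
grip 36 [ 359.8 -131.    81.1]
mat [ 428.1 -205.3  248.2  157.9  -84.5]
lid 730 [576.3 297.3  81.9  84.2  77.4] [577.5 296.7  92.1  91.9  30.1]
bar 210 [581.1 294.6  64.5  85.9  14. ] 204.6
trivet [448.7 318.6 156.2 140.3  88.8] [446.9 313.8 114.9 126.8 121.7]
rim [603.9 265.2 181.7 109.1 -49.2]
```

```bash
cat >> h.py <<'E'
def go(*targets):
    "row [tx,ty,tz,rx,ry,rz] from the present pose to each (x,y,z,psi); psi = world angle of tool x, tool down"
    s=st(); p=np.array(s['eef_pos']); r=R.from_quat(s['eef_rot'])
    for x,y,z,psi in targets:
        a=np.radians(psi)/2; t=R.from_quat([np.cos(a),np.sin(a),0,0])
        print((x,y,z,psi),np.round(r.inv().apply(np.array([x,y,z])-p)/30,3).tolist(),np.round((r.inv()*t).as_rotvec(degrees=True),2).tolist())
E
python3 -c "
from h import *
go((420.5,-28.5,140,84.5))
c=dict(np.load('scene0.npz')); cv2.imwrite('pics/sh.png',cv2.resize(c['img'][155:205,225:290,::-1],None,fx=10,fy=10,interpolation=cv2.INTER_CUBIC))
c=dict(np.load('top0.npz')); cv2.imwrite('pics/sh2.png',cv2.resize(c['img'][140:245,262:330,::-1],None,fx=8,fy=5.6,interpolation=cv2.INTER_CUBIC))
a=cv2.imread('pics/sh.png');print(a.shape)
"
```

```text
{'time': 0.1, 'eef_pos': [130.612, -534.002, 230.71], 'eef_rot': [0.993, 0.12, 0.0, -0.001], 'joint_positions': [-1.484, 0.259, 0.021, 1.334, -0.0, 1.418], 'wrist_force': [-0.451, -0.027, 0.073], 'grip_width': 1.002, 'grip_force': 0.0}
(420.5, -28.5, 140, 84.5) [13.388, -14.069, 3.043] [-0.05, -0.05, -70.76]
(500, 650, 3)
```

View pics/sh.png

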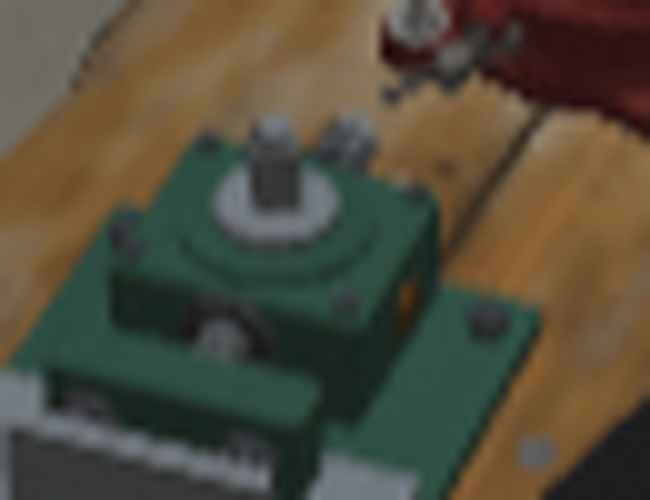

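The shaft crop shows the shaft at (275,180), about 5 px wide with a single uniform dark face. One flat therefore faces the scene camera, so the shaft yaw is about 25° mod 90. Next I go above the dark lam.

Emit:
servo_tool([
  [[13.39,-14.07,3.0,0,0,-70.8],[13.39,-14.07,3.0,0,0,-70.8],[13.39,-14.07,3.0,0,0,-70.8],[13.39,-14.07,3.0,0,0,-70.8],[13.39,-14.07,3.0,0,0,-70.8]],
], grip=1)

```text
time: 0.72
eef_pos: [284.8, -264.5, 183.2]
eef_rot: [0.83, 0.558, 0.0, 0.0]
wrist_force: [1.4, -0.3, 0.6]
grip_width: 1.002
grip_force: 0.0
```

```bash
python3 -c "
from h import *
go((420.5,-28.5,140,84.5))
"
```

```text
{'time': 0.725, 'eef_pos': [284.757, -264.55, 183.195], 'eef_rot': [0.83, 0.558, 0.0, 0.0], 'joint_positions': [-0.966, 0.005, -0.407, 1.159, 0.0, 0.993], 'wrist_force': [1.402, -0.286, 0.558], 'grip_width': 1.002, 'grip_force': 0.0}
(420.5, -28.5, 140, 84.5) [8.995, 1.211, 1.44] [0.01, -0.0, -16.73]
```

Emit:
servo_tool([
  [[9.0,1.2,1.45,0,0,-16.7],[9.0,1.2,1.45,0,0,-16.7],[9.0,1.2,1.45,0,0,-16.7],[9.0,1.2,1.45,0,0,-16.7],[9.0,1.2,1.45,0,0,-16.7]],
])

```text
time: 1.35
eef_pos: [421.6, -28.0, 139.4]
eef_rot: [0.741, 0.671, -0.0, -0.0]
wrist_force: [-0.3, 0.1, 0.2]
grip_width: 0.997
grip_force: 0.0
```

Emit:
servo_tool([
  [[0,0,0,0,0,0]],
])

```text
time: 1.48
eef_pos: [421.2, -29.2, 139.5]
eef_rot: [0.741, 0.671, -0.0, -0.001]
wrist_force: [0.3, 0.3, 0.1]
grip_width: 1.004
grip_force: 0.0
```

```bash
python3 - <<'E'
from h import *
go((420.5,-28.5,60,84.5),(420.5,-28.5,6,84.5))
for n in('top','scene'):
    c=cam(n); np.savez(n+'1.npz',**c); W=world(c); m=box(W,-50,500,-620,200,24,40); save(c,n+'1.png')
    k,l,s,ce=cv2.connectedComponentsWithStats(m.astype(np.uint8))
    for i in range(1,k):
        if 40<s[i,4]<400: print(n,s[i,4],W[l==i].mean(0).round(0),ce[i].round(0))
E
```

```text
{'time': 1.475, 'eef_pos': [421.241, -29.214, 139.479], 'eef_rot': [0.741, 0.671, -0.0, -0.001], 'joint_positions': [-0.269, 0.094, -0.43, 1.049, 0.0, 1.401], 'wrist_force': [0.278, 0.307, 0.129], 'grip_width': 1.004, 'grip_force': 0.0}
(420.5, -28.5, 60, 84.5) [0.02, -0.023, 2.649] [-0.07, -0.02, -0.14]
(420.5, -28.5, 6, 84.5) [0.02, -0.021, 4.449] [-0.07, -0.02, -0.14]
top 184 [ 449. -447.   29.] [375. 210.]
top 71 [ 459. -565.   26.] [407. 206.]
top 127 [448. 162.  33.] [204. 215.]
top 350 [ 356. -388.   35.] [361. 236.]
top 210 [ 281. -412.   29.] [369. 258.]
top 200 [234. 187.  30.] [197. 277.]
scene 367 [ 327. -393.   32.] [354. 164.]
scene 43 [ 236. -205.   37.] [366. 202.]
scene 156 [420. -27.  32.] [293. 221.]
scene 162 [416.  30.  32.] [287. 233.]
scene 127 [217. -61.  32.] [359. 233.]
scene 188 [447. 165.  32.] [259. 260.]
scene 348 [224. 183.  29.] [332. 292.]
```

Emit:
servo_tool([
  [[0.02,-0.02,2.5,0,0,0],[0.02,-0.02,3.9,0,0,0],[0.02,-0.02,4.45,0,0,0],[0.02,-0.02,4.45,0,0,0],[0.02,-0.02,4.45,0,0,0]],
])

```text
time: 2.2
eef_pos: [421.0, -31.0, 7.5]
eef_rot: [0.743, 0.67, 0.0, 0.001]
wrist_force: [0.3, 0.3, -0.4]
grip_width: 0.997
grip_force: 0.0
```

Emit:
servo_tool([
  [[0,0,0,0,0,0],[0,0,0,0,0,0],[0,0,0,0,0,0],[0,0,0,0,0,0],[0,0,0,0,0,0]],
], grip=0.6)

```text
time: 2.82
eef_pos: [421.3, -30.5, 7.9]
eef_rot: [0.742, 0.67, 0.0, 0.001]
wrist_force: [-2.1, -0.9, 10.5]
grip_width: 0.734
grip_force: 64.2
```

View pics/top1.png

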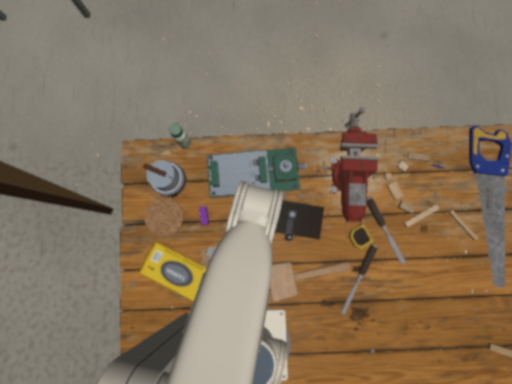

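Apart from the known clutter, the top view shows no further laminations, so there are two: dark and pale. The dark one is gripped (0.734), so I lift and carry it.

Emit:
servo_tool([
  [[0,0,-2,0,0,0],[0,0,-4,0,0,0],[0,0,-4,0,0,0],[0,0,-4,0,0,0]],
])

```text
time: 3.32
eef_pos: [420.3, -30.1, 126.7]
eef_rot: [0.742, 0.67, 0.0, 0.0]
wrist_force: [-0.9, -0.5, -0.2]
grip_width: 0.738
grip_force: 67.6
```

```bash
python3 -c "
from h import *
go((594.2,92,125,93.4))
"
```

```text
{'time': 3.325, 'eef_pos': [420.342, -30.061, 126.697], 'eef_rot': [0.742, 0.67, 0.0, 0.0], 'joint_positions': [-0.271, 0.101, -0.457, 1.012, 0.0, 1.402], 'wrist_force': [-0.883, -0.462, -0.227], 'grip_width': 0.738, 'grip_force': 67.646}
(594.2, 92, 125, 93.4) [4.637, 5.351, 0.06] [0.04, 0.01, -9.24]
```

Emit:
servo_tool([
  [[1.6,1.8,0,0,0,-4],[3.2,3.6,0,0,0,-9.2],[4.64,5.35,0,0,0,-9.2],[4.64,5.35,0,0,0,-9.2],[4.64,5.35,0,0,0,-9.2]],
])

```text
time: 3.95
eef_pos: [594.5, 93.0, 123.9]
eef_rot: [0.685, 0.728, -0.001, -0.001]
wrist_force: [-0.6, -0.2, -0.1]
grip_width: 0.733
grip_force: 67.5
```

```bash
python3 -c "
from h import *
go((594.2,92,31,93.4))
"
```

```text
{'time': 3.95, 'eef_pos': [594.53, 93.045, 123.875], 'eef_rot': [0.685, 0.728, -0.001, -0.001], 'joint_positions': [0.016, 0.396, -0.053, 1.125, 0.0, 1.526], 'wrist_force': [-0.572, -0.206, -0.075], 'grip_width': 0.733, 'grip_force': 67.471}
(594.2, 92, 31, 93.4) [-0.035, -0.002, 3.096] [-0.21, -0.01, 0.05]
```

Emit:
servo_tool([
  [[-0.03,0,1.5,0,0,0],[-0.03,0,2.7,0,0,0],[-0.03,0,3.05,0,0,0],[-0.03,0,3.05,0,0,0]],
])

```text
time: 4.45
eef_pos: [593.8, 90.7, 34.8]
eef_rot: [0.686, 0.727, -0.001, -0.001]
wrist_force: [-0.6, -0.6, -0.4]
grip_width: 0.734
grip_force: 67.5
```

```bash
python3 -c "
from h import *
go((594.2,92,30,93.4))
c=cam('scene'); cv2.imwrite('pics/pl.png',cv2.resize(c['img'][170:270,170:300,::-1],None,fx=6,fy=6,interpolation=cv2.INTER_CUBIC))
"
```

```text
{'time': 4.45, 'eef_pos': [593.773, 90.685, 34.843], 'eef_rot': [0.686, 0.727, -0.001, -0.001], 'joint_positions': [0.012, 0.464, -0.191, 0.918, -0.0, 1.525], 'wrist_force': [-0.591, -0.588, -0.443], 'grip_width': 0.734, 'grip_force': 67.537}
(594.2, 92, 30, 93.4) [0.043, 0.017, 0.161] [-0.09, -0.0, -0.07]
```

View pics/pl.png

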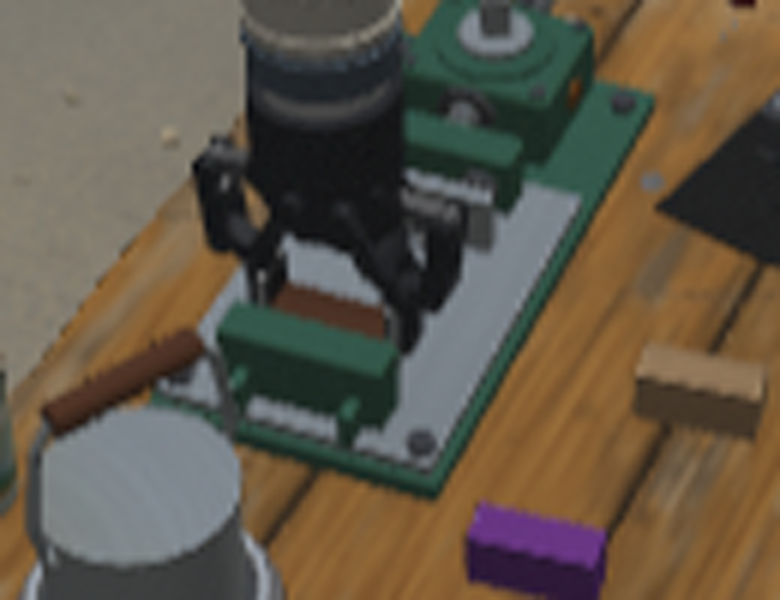

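The dark lam hangs just in front of the fence, at crop (330,310). I lower it gently until it touches.

Emit:
servo_tool([
  [[0.03,0.02,0.1,0,0,0],[0.03,0.02,0.15,0,0,0],[0.03,0.02,0.15,0,0,0],[0.03,0.02,0.15,0,0,0]],
])

```text
time: 5.0
eef_pos: [595.1, 92.0, 30.8]
eef_rot: [0.686, 0.728, 0.0, 0.0]
wrist_force: [0.7, 0.6, -1.0]
grip_width: 0.732
grip_force: 67.5
```

```bash
python3 -c "
from h import *
go((594.2,92,30,93.4))
"
```

```text
{'time': 5.0, 'eef_pos': [595.07, 92.013, 30.799], 'eef_rot': [0.686, 0.728, 0.0, 0.0], 'joint_positions': [0.014, 0.469, -0.194, 0.908, -0.0, 1.526], 'wrist_force': [0.733, 0.643, -1.036], 'grip_width': 0.732, 'grip_force': 67.538}
(594.2, 92, 30, 93.4) [0.001, -0.029, 0.027] [0.02, 0.0, -0.05]
```

Not touching yet, so I go down 1.5 mm more, then release and lift.

Emit:
servo_tool([
  [[0,-0.03,0.05,0,0,0],[0,-0.03,0.05,0,0,0],[0,-0.03,0.05,0,0,0]],
])

```text
time: 5.38
eef_pos: [594.7, 92.0, 30.0]
eef_rot: [0.686, 0.728, 0.001, 0.001]
wrist_force: [-0.6, -1.1, 5.8]
grip_width: 0.731
grip_force: 68.2
```

Emit:
servo_tool([
  [[0,0,0,0,0,0],[0,0,0,0,0,0],[0,0,0,0,0,0],[0,0,0,0,0,0]],
], grip=1)

```text
time: 5.88
eef_pos: [594.0, 91.9, 28.9]
eef_rot: [0.686, 0.728, -0.0, -0.0]
wrist_force: [0.3, 0.2, -0.4]
grip_width: 1.0
grip_force: 0.0
```

Emit:
servo_tool([
  [[0,0,-1.0,0,0,0],[0,0,-2.5,0,0,0],[0,0,-3.2,0,0,0],[0,0,-3.2,0,0,0]],
])

```text
time: 6.38
eef_pos: [595.0, 92.0, 126.6]
eef_rot: [0.686, 0.728, 0.001, 0.001]
wrist_force: [-0.5, -0.6, -0.2]
grip_width: 1.001
grip_force: 0.0
```

```bash
python3 - <<'E'
from h import *
go((418.5,26.5,125,98.8))
c=cam('scene'); W=world(c); np.savez('scene2.npz',**c)
m=box(W,380,480,-70,80,26,40); print('pale',m.sum(),pca(W[m][:,:2]),rect(W[m][:,:2]))
m=box(W,540,660,60,106,46,62); print('dark',m.sum(),pca(W[m][:,:2]),rect(W[m][:,:2]),W[m].mean(0))
E
```

```text
{'time': 6.375, 'eef_pos': [594.952, 91.987, 126.634], 'eef_rot': [0.686, 0.728, 0.001, 0.001], 'joint_positions': [0.014, 0.391, -0.054, 1.122, -0.0, 1.526], 'wrist_force': [-0.455, -0.615, -0.161], 'grip_width': 1.001, 'grip_force': 0.0}
(418.5, 26.5, 125, 98.8) [-1.835, -6.0, 0.035] [0.19, 0.02, -5.44]
pale 152 [417.   29.8   8.9  64.8  27.3] [417.1  28.9  63.2  30.   12. ]
dark 84 [591.3  88.5   5.4  66.5  19.1] [591.9  88.3  63.7  21.6   3.9] [591.29150935  88.46095971  54.32987294]
```

Emit:
servo_tool([
  [[-0.9,-3.0,0,0,0,-3],[-1.8,-5.0,0,0,0,-5.4],[-1.8,-6.0,0.04,0,0,-5.4],[-1.8,-6.0,0.04,0,0,-5.4],[-1.8,-6.0,0.04,0,0,-5.4]],
])

```text
time: 7.05
eef_pos: [417.6, 27.4, 123.5]
eef_rot: [0.651, 0.759, 0.0, -0.0]
wrist_force: [-0.2, -0.0, -0.8]
grip_width: 1.0
grip_force: 0.0
```

Emit:
servo_tool([
  [[0,0,0,0,0,0],[0,0,0,0,0,0]],
])

```text
time: 7.3
eef_pos: [418.3, 27.7, 123.5]
eef_rot: [0.651, 0.759, -0.0, -0.0]
wrist_force: [-0.2, 0.1, -0.4]
grip_width: 1.0
grip_force: 0.0
```

```bash
python3 -c "
from h import *
go((418.5,27.5,8.5,98.8))
"
```

```text
{'time': 7.3, 'eef_pos': [418.258, 27.693, 123.471], 'eef_rot': [0.651, 0.759, -0.0, -0.0], 'joint_positions': [-0.135, 0.101, -0.466, 1.004, 0.0, 1.283], 'wrist_force': [-0.184, 0.086, -0.379], 'grip_width': 1.0, 'grip_force': 0.0}
(418.5, 27.5, 8.5, 98.8) [-0.008, 0.009, 3.832] [-0.03, -0.01, -0.01]
```

Emit:
servo_tool([
  [[0,0,1.8,0,0,0],[0,0,3.3,0,0,0],[0,0,3.85,0,0,0],[0,0,3.85,0,0,0],[0,0,3.85,0,0,0]],
])

```text
time: 7.92
eef_pos: [418.3, 27.6, 8.9]
eef_rot: [0.651, 0.759, 0.0, 0.0]
wrist_force: [0.2, 0.6, 0.2]
grip_width: 0.998
grip_force: 0.0
```

Emit:
servo_tool([
  [[0,0,0,0,0,0],[0,0,0,0,0,0],[0,0,0,0,0,0],[0,0,0,0,0,0],[0,0,0,0,0,0]],
], grip=0.6)

```text
time: 8.55
eef_pos: [418.3, 27.5, 9.5]
eef_rot: [0.651, 0.759, 0.001, 0.001]
wrist_force: [-1.8, 0.3, 7.9]
grip_width: 0.73
grip_force: 64.7
```

Emit:
servo_tool([
  [[0,0,-1,0,0,0],[0,0,-2.5,0,0,0],[0,0,-4,0,0,0],[0,0,-4,0,0,0],[0,0,-4,0,0,0]],
])

```text
time: 9.18
eef_pos: [417.3, 27.6, 128.3]
eef_rot: [0.651, 0.759, 0.0, 0.0]
wrist_force: [0.3, 0.1, -1.1]
grip_width: 0.732
grip_force: 66.8
```

```bash
python3 -c "
from h import *
go((595.9,63.5,125,93.4))
"
```

```text
{'time': 9.175, 'eef_pos': [417.317, 27.553, 128.296], 'eef_rot': [0.651, 0.759, 0.0, 0.0], 'joint_positions': [-0.135, 0.095, -0.46, 1.016, 0.0, 1.283], 'wrist_force': [0.283, 0.065, -1.136], 'grip_width': 0.732, 'grip_force': 66.817}
(595.9, 63.5, 125, 93.4) [0.279, 6.066, 0.113] [0.03, 0.01, 5.35]
```

Emit:
servo_tool([
  [[0.1,2.0,0.1,0,0,2],[0.2,4.0,0.1,0,0,4],[0.28,6.07,0.1,0,0,5.3],[0.28,6.07,0.1,0,0,5.3],[0.28,6.07,0.1,0,0,5.3]],
])

```text
time: 9.8
eef_pos: [595.1, 63.6, 123.4]
eef_rot: [0.685, 0.728, -0.001, -0.001]
wrist_force: [1.0, 0.6, 0.1]
grip_width: 0.736
grip_force: 66.6
```

Emit:
servo_tool([
  [[0,0,0,0,0,0],[0,0,0,0,0,0]],
])

```text
time: 10.05
eef_pos: [595.5, 63.3, 125.9]
eef_rot: [0.686, 0.728, 0.0, 0.0]
wrist_force: [0.4, 0.2, -0.2]
grip_width: 0.73
grip_force: 66.6
```

```bash
python3 -c "
from h import *
go((595.5,64,33,93.4),(595.5,64,30,93.4))
"
```

```text
{'time': 10.05, 'eef_pos': [595.484, 63.322, 125.92], 'eef_rot': [0.686, 0.728, 0.0, 0.0], 'joint_positions': [-0.034, 0.388, -0.061, 1.121, -0.0, 1.477], 'wrist_force': [0.373, 0.181, -0.2], 'grip_width': 0.73, 'grip_force': 66.646}
(595.5, 64, 33, 93.4) [0.023, 0.0, 3.097] [0.03, 0.0, 0.04]
(595.5, 64, 30, 93.4) [0.023, 0.0, 3.197] [0.03, 0.0, 0.04]
```

Emit:
servo_tool([
  [[0.02,0,1.5,0,0,0],[0.02,0,2.6,0,0,0],[0.02,0,3.05,0,0,0],[0.02,0,3.1,0,0,0],[0.02,0,3.15,0,0,0]],
])

```text
time: 10.68
eef_pos: [597.0, 64.1, 32.2]
eef_rot: [0.685, 0.728, 0.001, 0.001]
wrist_force: [0.5, -0.2, -0.4]
grip_width: 0.733
grip_force: 66.7
```

Emit:
servo_tool([
  [[0,0,0,0,0,0],[0,0,0,0,0,0]],
])

```text
time: 10.92
eef_pos: [596.7, 64.1, 31.7]
eef_rot: [0.685, 0.728, 0.0, 0.0]
wrist_force: [-0.4, -0.3, 3.1]
grip_width: 0.731
grip_force: 67.1
```

Emit:
servo_tool([
  [[0,0,0,0,0,0],[0,0,0,0,0,0],[0,0,0,0,0,0],[0,0,0,0,0,0]],
], grip=1)

```text
time: 11.42
eef_pos: [596.2, 64.1, 30.8]
eef_rot: [0.685, 0.728, -0.0, -0.0]
wrist_force: [1.0, 1.2, 0.6]
grip_width: 0.999
grip_force: 0.0
```

Emit:
servo_tool([
  [[0,0,-1.0,0,0,0],[0,0,-2.5,0,0,0],[0,0,-4.4,0,0,0],[0,0,-4.4,0,0,0],[0,0,-4.4,0,0,0]],
])

```text
time: 12.05
eef_pos: [596.0, 64.1, 162.6]
eef_rot: [0.685, 0.728, -0.0, -0.0]
wrist_force: [0.4, -0.3, -1.3]
grip_width: 1.003
grip_force: 0.0
```

```bash
python3 - <<'E'
from h import *
go((440,-40,160,80))
c=cam('scene'); W=world(c); np.savez('scene3.npz',**c)
cv2.imwrite('pics/pl2.png',cv2.resize(c['img'][155:265,190:340,::-1],None,fx=5,fy=5,interpolation=cv2.INTER_CUBIC))
hsv=cv2.cvtColor(c['img'],cv2.COLOR_RGB2HSV).astype(int)
m=box(W,540,660,40,106,47,60); dk=m&(hsv[...,2]<105); pl=m&~dk
for k in(dk,pl): print(k.sum(),pca(castmask(c,k,54)),rect(castmask(c,k,54)))
E
```

```text
{'time': 12.05, 'eef_pos': [595.984, 64.138, 162.556], 'eef_rot': [0.685, 0.728, -0.0, -0.0], 'joint_positions': [-0.033, 0.369, 0.006, 1.208, -0.0, 1.478], 'wrist_force': [0.404, -0.335, -1.31], 'grip_width': 1.003, 'grip_force': 0.0}
(440, -40, 160, 80) [-3.152, -5.399, 0.086] [-0.01, 0.0, 13.45]
117 [590.6  83.9   6.6  67.6  26. ] [591.2  83.3  71.2  33.5  16.9]
105 [594.7  61.6   3.1  64.2  23. ] [595.   61.5  62.9  22.6   3.4]
```

View pics/pl2.png

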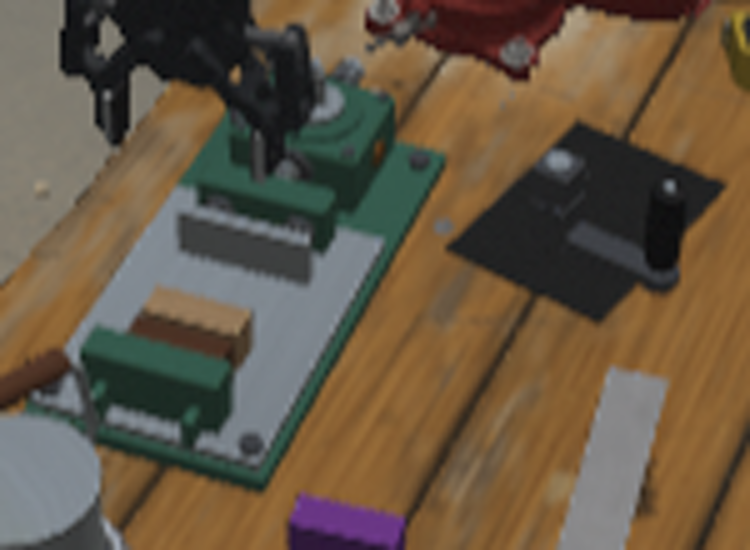

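Both lams stand side by side at the fence, straight and centred. Next I locate the crank precisely.

```bash
python3 - <<'E'
from h import *
for f in('top0','scene0','scene3'):
    c=dict(np.load(f+'.npz')); W=world(c); V=c['img'].max(2)
    bs=box(W,405,480,-190,-100,55,72); gp=box(W,330,395,-190,-80,76,92); ar=box(W,330,440,-190,-90,9,22)&(V>50)
    print(f,'boss',bs.sum(),W[bs].mean(0).round(1),rect(castmask(c,bs,65)),'grip',gp.sum(),castmask(c,gp,83).mean(0).round(1),'arm',ar.sum(),pca(W[ar][:,:2]))
    mt=box(W,300,540,-300,-60,-4,9)&(V<60); print('mat',rect(W[mt][:,:2]))
# shaft visible now?
c=dict(np.load('scene0.npz')); W=world(c)
print(c['img'][166:182,248:258].max(2))
E
```

```text
top0 boss 67 [ 439.5 -148.7   65.8] [ 439.  -148.8   27.7   27.6   -2.6] grip 34 [ 361.6 -134.2] arm 104 [ 397.3 -140.2  165.5   64.3   29.1]
mat [ 424.8 -176.2  161.   109.6   78.9]
scene0 boss 72 [ 437.5 -144.6   64.2] [ 436.1 -142.3   41.8   31.6   79.8] grip 34 [ 359.8 -129.1] arm 77 [ 390.5 -140.6  163.9   76.3   22.7]
mat [ 440.5 -189.1  213.   182.5   89.1]
scene3 boss 71 [ 437.1 -144.8   64.1] [ 436.7 -143.9   38.8   31.8   86.5] grip 36 [ 358.6 -128.7] arm 88 [ 390.6 -140.1  164.3   78.8   21.2]
mat [ 446.6 -179.7  190.8  166.2   80.9]
[[115 116 118 121 124 124 132 130 130 128]
 [118 121  95 116 124 123 125 126 126 107]
 [113 110  66  97 108  98 108 124 114  81]
 [ 88  80  74  67  72  77  90 102  84  74]
 [ 78  72  73  66  68  69  73  65  63  55]
 [ 90  86  57  59  55  53  52  83  78  64]
 [114 113  53  56  56  56  56 100 106  94]
 [129 128  54  56  56  55  56 108 127 119]
 [129 128  64  57  56  55  56 109 129 128]
 [130 129  83  55  60  64  67 109 128 129]
 [129 129 112 100 103 106 106 119 129 124]
 [114 123 130 130 130 131 130 131 115  98]
 [ 82  95 110 110 110 110 105 105  81  63]
 [ 70  64  73  69  69  72  61  64  72  73]
 [ 79  73  75  70  70  73  71  73  77  77]
 [ 75  79  78  77  77  77  77  77  73  67]]
```

```bash
python3 - <<'E'
from h import *
c=dict(np.load('scene0.npz')); d=c['R'].T@np.array([0,0,1.]); print('up in cam',d.round(3))
for l,r in(((249.7,175.0),(254.6,175.5)),((249.7,175.3),(254.6,175.3)),((249.7,174.8),(254.6,175.6))):
    a=ray(c,*l,72);b=ray(c,*r,72); e=b-a; print(a.round(1),b.round(1),np.hypot(*e[:2]).round(1),np.degrees(np.arctan2(e[1],e[0])).round(1))
go((439.3,-148.5,120,169))
E
```

```text
up in cam [0.01  0.775 0.631]
[ 616.6 -132.1   72. ] [ 600.6 -136.6   72. ] 16.5 -164.1
[ 615.9 -130.6   72. ] [ 601.1 -137.6   72. ] 16.3 -154.7
[ 617.  -133.1   72. ] [ 600.4 -136.1   72. ] 16.9 -169.6
{'time': 12.1, 'eef_pos': [595.685, 64.131, 161.826], 'eef_rot': [0.685, 0.728, -0.001, -0.001], 'joint_positions': [-0.033, 0.37, 0.005, 1.208, 0.0, 1.478], 'wrist_force': [-0.349, 0.004, -0.409], 'grip_width': 1.002, 'grip_force': 0.0}
(439.3, -148.5, 120, 169) [-6.761, -5.628, 1.402] [-0.07, -0.06, -75.55]
```

Emit:
servo_tool([
  [[-6.76,-5.63,0.5,0,0,-75.5],[-6.76,-5.63,0.5,0,0,-75.5],[-6.76,-5.63,0.5,0,0,-75.5],[-6.76,-5.63,0.5,0,0,-75.5],[-6.76,-5.63,1.4,0,0,-75.5]],
])

```text
time: 12.72
eef_pos: [438.7, -150.2, 120.5]
eef_rot: [0.307, 0.952, -0.0, 0.0]
wrist_force: [0.1, -0.1, 0.1]
grip_width: 0.999
grip_force: 0.0
```

```bash
python3 -c "
from h import *
go((439.3,-148.5,110,169))
"
```

```text
{'time': 12.725, 'eef_pos': [438.685, -150.211, 120.529], 'eef_rot': [0.307, 0.952, -0.0, 0.0], 'joint_positions': [-0.511, 0.176, -0.383, 1.011, -0.0, 0.113], 'wrist_force': [0.054, -0.122, 0.099], 'grip_width': 0.999, 'grip_force': 0.0}
(439.3, -148.5, 110, 169) [0.017, 0.058, 0.351] [-0.02, 0.06, -24.77]
```

Emit:
servo_tool([
  [[0.02,0.05,0.35,0,0,-24.8],[0.02,0.05,0.35,0,0,-24.8],[0.02,0.05,0.35,0,0,-24.8],[0.02,0.05,0.35,0,0,-24.8]],
])

```text
time: 13.22
eef_pos: [439.5, -146.6, 109.2]
eef_rot: [0.098, 0.995, 0.0, -0.001]
wrist_force: [0.5, 0.2, 0.2]
grip_width: 0.999
grip_force: 0.0
```

```bash
python3 -c "
from h import *
go((439.3,-148.5,26,169))
c=cam('scene'); W=world(c); gp=box(W,330,395,-190,-80,76,92); print(gp.sum(),castmask(c,gp,83).mean(0))
"
```

```text
{'time': 13.225, 'eef_pos': [439.53, -146.589, 109.207], 'eef_rot': [0.098, 0.995, 0.0, -0.001], 'joint_positions': [-0.503, 0.187, -0.4, 0.986, 0.0, -0.307], 'wrist_force': [0.541, 0.231, 0.237], 'grip_width': 0.999, 'grip_force': 0.0}
(439.3, -148.5, 26, 169) [-0.011, -0.066, 2.773] [0.04, -0.13, -0.25]
32 [ 359.73687577 -129.91042428]
```

Emit:
servo_tool([
  [[0,-0.03,1.4,0,0,0],[0,-0.03,2.5,0,0,0],[0,-0.03,2.8,0,0,0],[0,-0.03,2.8,0,0,0]],
])

```text
time: 13.78
eef_pos: [440.0, -147.7, 26.3]
eef_rot: [0.098, 0.995, 0.0, -0.0]
wrist_force: [0.2, -0.2, 0.8]
grip_width: 1.001
grip_force: 0.0
```

Emit:
servo_tool([
  [[0,0,0,0,0,0],[0,0,0,0,0,0],[0,0,0,0,0,0],[0,0,0,0,0,0],[0,0,0,0,0,0]],
], grip=0.15)

```text
time: 14.4
eef_pos: [440.4, -148.1, 27.0]
eef_rot: [0.098, 0.995, -0.0, 0.001]
wrist_force: [-0.6, 0.4, 5.4]
grip_width: 0.321
grip_force: 58.4
```

Emit:
servo_tool([
  [[0,0,0,0,0,0],[0,0,-1,0,0,0],[0,0,-2.8,0,0,0],[0,0,-4.6,0,0,0],[0,0,-4.6,0,0,0]],
])

```text
time: 15.02
eef_pos: [441.6, -148.6, 167.8]
eef_rot: [0.098, 0.995, -0.001, 0.003]
wrist_force: [0.1, 0.3, -3.7]
grip_width: 0.317
grip_force: 60.2
```

```bash
python3 -c "
from h import *
go((607.8,-132.5,160,209))
"
```

```text
{'time': 15.025, 'eef_pos': [441.63, -148.579, 167.844], 'eef_rot': [0.098, 0.995, -0.001, 0.003], 'joint_positions': [-0.505, 0.141, -0.296, 1.127, 0.0, -0.309], 'wrist_force': [0.136, 0.313, -3.689], 'grip_width': 0.317, 'grip_force': 60.187}
(607.8, -132.5, 160, 209) [-5.327, 1.603, 0.293] [-0.24, 0.32, -40.21]
```

Emit:
servo_tool([
  [[-1.3,0.4,0.2,0,0,-10],[-2.7,0.8,0.2,0,0,-20],[-4.0,1.2,0.2,0,0,-30],[-5.33,1.6,0.2,0,0,-40],[-5.33,1.6,0.2,0,0,-40]],
])

```text
time: 15.65
eef_pos: [607.7, -131.2, 155.2]
eef_rot: [-0.25, 0.968, 0.001, -0.001]
wrist_force: [0.2, 0.9, -4.0]
grip_width: 0.318
grip_force: 60.2
```

Emit:
servo_tool([
  [[0,0,0,0,0,0],[0,0,0,0,0,0]],
])

```text
time: 15.9
eef_pos: [605.2, -131.8, 157.9]
eef_rot: [-0.248, 0.969, 0.0, -0.001]
wrist_force: [0.6, -0.4, -3.7]
grip_width: 0.322
grip_force: 60.2
```

```bash
python3 - <<'E'
from h import *
s=go((607.8,-132.5,130,209))
for n in('top','scene'):
    c=cam(n); save(c,n+'4.png'); np.savez(n+'4.npz',**c)
c=dict(np.load('scene4.npz')); a=cv2.resize(c['img'][120:220,210:310,::-1],None,fx=6,fy=6,interpolation=cv2.INTER_CUBIC); cv2.imwrite('pics/cr.png',a)
W=world(c); gp=box(W,500,570,-220,-140,180,235); print(gp.sum(),W[gp].mean(0), W[gp].max(0))
E
```

```text
{'time': 15.9, 'eef_pos': [605.224, -131.79, 157.928], 'eef_rot': [-0.248, 0.969, 0.0, -0.001], 'joint_positions': [-0.35, 0.405, 0.051, 1.218, -0.0, -0.851], 'wrist_force': [0.565, -0.433, -3.689], 'grip_width': 0.322, 'grip_force': 60.195}
(607.8, -132.5, 130, 209) [-0.065, -0.063, 0.931] [0.05, -0.05, -0.28]
84 [ 532.05030615 -163.75120565  201.1046907 ] [ 544.30720338 -153.50819243  219.10118458]
```

View pics/cr.png

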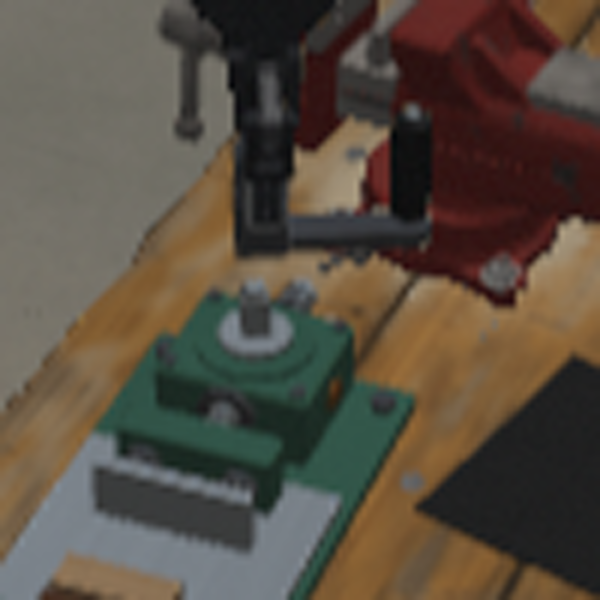

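The crank hangs level over the shaft: boss at crop (262,235), shaft tip at (256,290). Now I centre it and lower.

Emit:
servo_tool([
  [[-0.06,-0.06,0.4,0,0,0],[-0.06,-0.06,0.8,0,0,0],[-0.06,-0.06,0.8,0,0,0],[-0.06,-0.06,0.8,0,0,0]],
])

```text
time: 16.5
eef_pos: [608.7, -132.5, 134.3]
eef_rot: [-0.249, 0.969, 0.0, -0.0]
wrist_force: [0.2, -0.6, -3.0]
grip_width: 0.32
grip_force: 60.1
```

```bash
python3 -c "
from h import *
go((607.8,-132.5,120,209))
"
```

```text
{'time': 16.5, 'eef_pos': [608.695, -132.484, 134.305], 'eef_rot': [-0.249, 0.969, 0.0, -0.0], 'joint_positions': [-0.349, 0.422, 0.017, 1.166, 0.0, -0.851], 'wrist_force': [0.183, -0.605, -3.02], 'grip_width': 0.32, 'grip_force': 60.103}
(607.8, -132.5, 120, 209) [0.026, 0.014, 0.477] [0.01, -0.01, -0.21]
```

Emit:
servo_tool([
  [[0.02,0.01,0.2,0,0,0],[0.02,0.01,0.35,0,0,0],[0.02,0.01,0.45,0,0,0],[0.02,0.01,0.45,0,0,0]],
])

```text
time: 17.0
eef_pos: [607.9, -132.5, 120.6]
eef_rot: [-0.249, 0.969, 0.0, -0.0]
wrist_force: [-0.3, 0.2, -2.9]
grip_width: 0.322
grip_force: 60.2
```

Emit:
servo_tool([
  [[0,0,0.1,0,0,0],[0,0,0.2,0,0,0],[0,0,0.2,0,0,0]],
])

```text
time: 17.38
eef_pos: [608.4, -133.0, 114.8]
eef_rot: [-0.248, 0.969, -0.0, 0.0]
wrist_force: [2.1, -3.2, -5.5]
grip_width: 0.321
grip_force: 60.1
```

Emit:
servo_tool([
  [[0,0,0.15,0,0,0],[0,0,0.3,0,0,0],[0,0,0.3,0,0,0]],
])

```text
time: 17.75
eef_pos: [608.4, -133.1, 105.5]
eef_rot: [-0.248, 0.969, -0.001, 0.0]
wrist_force: [4.5, -5.6, -4.5]
grip_width: 0.318
grip_force: 60.2
```

```bash
python3 -c "
from h import *
s=go((607.8,-132.5,97,209)); print(s['ft_torque'])
"
```

```text
{'time': 17.75, 'eef_pos': [608.396, -133.089, 105.492], 'eef_rot': [-0.248, 0.969, -0.001, 0.0], 'joint_positions': [-0.35, 0.439, -0.032, 1.098, -0.001, -0.852], 'wrist_force': [4.513, -5.62, -4.463], 'grip_width': 0.318, 'grip_force': 60.174}
(607.8, -132.5, 97, 209) [0.008, 0.027, 0.283] [-0.06, 0.0, -0.23]Traceback (most recent call last):
  File "<string>", line 3, in <module>
    s=go((607.8,-132.5,97,209)); print(s['ft_torque'])
                                       ~^^^^^^^^^^^^^
TypeError: 'NoneType' object is not subscriptable
```

Emit:
servo_tool([
  [[0,-0.03,0.1,0,0,0],[0,-0.03,0.2,0,0,0],[0,-0.03,0.25,0,0,0],[0,-0.03,0.25,0,0,0]],
])

```text
time: 18.25
eef_pos: [608.4, -133.3, 98.1]
eef_rot: [-0.249, 0.969, 0.0, -0.0]
wrist_force: [2.5, -4.2, -6.0]
grip_width: 0.32
grip_force: 60.1
```

Emit:
servo_tool([
  [[0,0,0.05,0,0,0],[0,0,0.05,0,0,0]],
])

```text
time: 18.5
eef_pos: [608.4, -133.3, 96.8]
eef_rot: [-0.249, 0.969, 0.0, -0.0]
wrist_force: [2.8, -3.4, -2.9]
grip_width: 0.321
grip_force: 60.3
```

Emit:
servo_tool([
  [[0,0,0,0,0,0],[0,0,0,0,0,0],[0,0,0,0,0,0],[0,0,0,0,0,0]],
], grip=1)

```text
time: 19.0
eef_pos: [608.4, -133.2, 97.0]
eef_rot: [-0.249, 0.969, 0.0, 0.0]
wrist_force: [-0.6, -0.3, -0.1]
grip_width: 0.999
grip_force: 0.0
```

Emit:
servo_tool([
  [[0,0,-1.0,0,0,0],[0,0,-2.5,0,0,0],[0,0,-3.3,0,0,0],[2.0,0,-3.3,0,0,0],[2.67,0,-3.3,0,0,0]],
])

```text
time: 19.62
eef_pos: [536.4, -172.5, 196.4]
eef_rot: [-0.248, 0.969, -0.0, -0.0]
wrist_force: [-0.4, -0.2, -0.4]
grip_width: 0.996
grip_force: 0.0
```

```bash
python3 - <<'E'
from h import *
go((538.2,-171.5,103,209))
c=cam('scene'); W=world(c); np.savez('scene5.npz',**c); V=c['img'].max(2)
gp=box(W,490,590,-230,-130,125,157)&(V<70); print(gp.sum(),W[gp].mean(0).round(1),W[gp].max(0).round(1))
c=cam('top'); W=world(c); gp=box(W,490,590,-230,-130,140,157); print(gp.sum(),W[gp].mean(0).round(1))
c=dict(np.load('scene5.npz')); cv2.imwrite('pics/cr5.png',cv2.resize(c['img'][120:220,210:310,::-1],None,fx=6,fy=6,interpolation=cv2.INTER_CUBIC))
E
```

```text
{'time': 19.625, 'eef_pos': [536.401, -172.528, 196.365], 'eef_rot': [-0.248, 0.969, -0.0, -0.0], 'joint_positions': [-0.46, 0.293, -0.019, 1.258, -0.0, -0.962], 'wrist_force': [-0.429, -0.232, -0.4], 'grip_width': 0.996, 'grip_force': 0.0}
(538.2, -171.5, 103, 209) [-0.069, 0.002, 3.112] [-0.02, -0.01, -0.26]
60 [ 534.6 -166.5  141.2] [ 546.  -156.8  153.5]
0 [nan nan nan]<stdin>:5: RuntimeWarning: Mean of empty slice.
  ret = um.true_divide(
```

View pics/cr5.png

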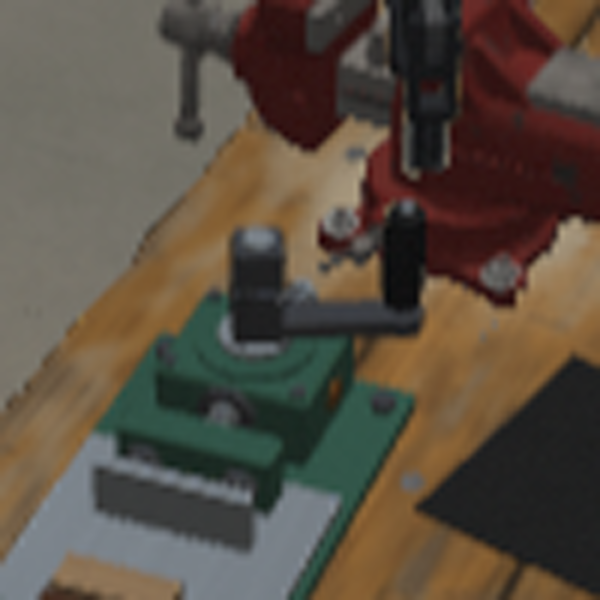

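The crank is seated flush on the shoulder: boss at crop (258,285), handgrip at (403,255). Next I check vise clearance and the plate position while going to the handgrip.

Emit:
servo_tool([
  [[-0.06,0,1.5,0,0,0],[-0.06,0,2.7,0,0,0],[-0.06,0,3.05,0,0,0],[-0.06,0,3.05,0,0,0]],
])

```text
time: 20.23
eef_pos: [540.3, -170.8, 104.3]
eef_rot: [-0.249, 0.969, 0.0, -0.0]
wrist_force: [0.3, -0.3, 0.7]
grip_width: 1.004
grip_force: 0.0
```

Emit:
servo_tool([
  [[0,0,0,0,0,0],[0,0,0,0,0,0],[0,0,0,0,0,0],[0,0,0,0,0,0],[0,0,0,0,0,0]],
], grip=0.1)

```text
time: 20.85
eef_pos: [540.0, -171.2, 104.8]
eef_rot: [-0.249, 0.969, -0.0, 0.0]
wrist_force: [-0.2, -0.8, 3.0]
grip_width: 0.264
grip_force: 58.5
```

```bash
cat > plate.py <<'E'
from h import *
def plate(c):
    W=world(c); a=np.radians(3.4); o=np.array([600.8,-17.7]); d=W[...,:2]-o
    px=d[...,0]*np.cos(a)+d[...,1]*np.sin(a); py=-d[...,0]*np.sin(a)+d[...,1]*np.cos(a)
    hsv=cv2.cvtColor(c['img'],cv2.COLOR_RGB2HSV).astype(int)
    m=(abs(px)<40)&(W[...,2]>30)&(W[...,2]<54)&(py>-20)&(py<64)&(hsv[...,1]<60)
    j=(abs(px)<40)&(W[...,2]>57)&(W[...,2]<66)&(py>-70)&(py<80)&(hsv[...,1]>70)&(abs(hsv[...,0]-75)<25)
    return m.sum(),np.median(py[m]) if m.sum() else None,(np.percentile(py[j],[5,95]) if j.sum() else None)
E
python3 - <<'E'
from plate import *
st()
print(plate(dict(np.load('scene0.npz'))),plate(dict(np.load('scene5.npz'))))
W=world(dict(np.load('top0.npz'))); m=box(W,420,760,-380,-215,90,400); print(m.sum(),W[m].max(0) if m.sum() else '')
W=world(dict(np.load('scene0.npz'))); m=box(W,420,760,-380,-215,90,400); print(m.sum(),W[m].max(0) if m.sum() else '')
E
```

```text
{'time': 20.85, 'eef_pos': [539.994, -171.202, 104.782], 'eef_rot': [-0.249, 0.969, -0.0, 0.0], 'joint_positions': [-0.455, 0.351, -0.177, 1.042, -0.0, -0.957], 'wrist_force': [-0.207, -0.847, 2.978], 'grip_width': 0.264, 'grip_force': 58.497}
(np.int64(147), np.float64(5.808371022313802), array([-45.93539613, -22.55702496])) (np.int64(141), np.float64(5.669985985127581), array([-45.46690635, -22.50934249]))
1887 [ 759.75465057 -306.08511156  174.64689775]
1732 [ 759.99304349 -302.31361716  174.30712785]
```

Emit:
servo_tool([
  [[-0.36,1.35,0,0,0,0],[-1.35,2.34,0,0,0,0],[-2.7,2.7,0,0,0,0],[-4.05,2.34,0,0,0,0]],
])

```text
time: 21.35
eef_pos: [613.4, -51.5, 105.5]
eef_rot: [-0.249, 0.969, -0.003, -0.0]
wrist_force: [-1.3, -31.3, -1.5]
grip_width: 0.265
grip_force: 63.1
```

Emit:
servo_tool([
  [[-0.99,-0.99,0,0,0,0],[-1.35,-2.34,0,0,0,0],[-0.99,-3.69,0,0,0,0],[0,-4.68,0,0,0,0]],
])

```text
time: 21.85
eef_pos: [681.8, -174.6, 104.9]
eef_rot: [-0.249, 0.968, 0.0, 0.001]
wrist_force: [-12.5, 9.9, 7.6]
grip_width: 0.264
grip_force: 63.0
```

Emit:
servo_tool([
  [[1.35,-0.36,0,0,0,0],[2.7,0,0,0,0,0],[3.69,0.99,0,0,0,0],[4.05,2.34,0,0,0,0]],
])

```text
time: 22.35
eef_pos: [539.9, -171.4, 104.9]
eef_rot: [-0.248, 0.969, -0.0, 0.002]
wrist_force: [21.3, 9.7, -6.0]
grip_width: 0.27
grip_force: 61.3
```

```bash
python3 - <<'E'
from plate import *
st(); c=cam('scene'); print(plate(c)); save(c,'w1.png')
E
```

```text
{'time': 22.35, 'eef_pos': [539.865, -171.43, 104.945], 'eef_rot': [-0.248, 0.969, -0.0, 0.002], 'joint_positions': [-0.457, 0.349, -0.179, 1.039, 0.002, -0.957], 'wrist_force': [21.275, 9.663, -5.98], 'grip_width': 0.27, 'grip_force': 61.337}
(np.int64(168), np.float64(16.89232533500539), array([-33.46956155, -10.23819258]))
```

It turns as intended, about +12 mm per turn. I reduce the radius a little to ease the radial force and wind two more turns.

Emit:
servo_tool([
  [[-0.4,1.32,0,0,0,0],[-1.37,2.29,0,0,0,0],[-2.7,2.65,0,0,0,0],[-4.02,2.29,0,0,0,0]],
])

```text
time: 22.9
eef_pos: [612.8, -51.9, 105.5]
eef_rot: [-0.249, 0.968, -0.001, -0.0]
wrist_force: [-1.6, -24.7, 0.6]
grip_width: 0.261
grip_force: 64.2
```

Emit:
servo_tool([
  [[-0.97,-0.97,0,0,0,0],[-1.32,-2.29,0,0,0,0],[-0.97,-3.62,0,0,0,0],[0,-4.59,0,0,0,0]],
])

```text
time: 23.4
eef_pos: [681.5, -174.3, 105.0]
eef_rot: [-0.249, 0.968, -0.001, 0.002]
wrist_force: [-7.8, 7.4, 5.4]
grip_width: 0.264
grip_force: 63.6
```

Emit:
servo_tool([
  [[1.32,-0.36,0,0,0,0],[2.65,0,0,0,0,0],[3.62,0.97,0,0,0,0],[3.98,2.3,0,0,0,0]],
])

```text
time: 23.9
eef_pos: [540.4, -171.7, 105.1]
eef_rot: [-0.247, 0.969, -0.001, 0.001]
wrist_force: [20.9, 9.0, -5.3]
grip_width: 0.262
grip_force: 62.3
```

Emit:
servo_tool([
  [[-0.36,1.32,0,0,0,0],[-1.32,2.29,0,0,0,0],[-2.65,2.65,0,0,0,0],[-3.98,2.3,0,0,0,0]],
])

```text
time: 24.4
eef_pos: [612.9, -52.2, 105.5]
eef_rot: [-0.249, 0.969, -0.002, -0.0]
wrist_force: [-1.8, -25.7, -0.6]
grip_width: 0.266
grip_force: 63.9
```

Emit:
servo_tool([
  [[-0.97,-0.97,0,0,0,0],[-1.32,-2.29,0,0,0,0],[-0.97,-3.62,0,0,0,0],[0,-4.59,0,0,0,0]],
])

```text
time: 24.9
eef_pos: [681.3, -174.1, 105.3]
eef_rot: [-0.249, 0.968, -0.001, 0.002]
wrist_force: [-7.9, 7.1, 7.8]
grip_width: 0.271
grip_force: 64.0
```

Emit:
servo_tool([
  [[1.32,-0.36,0,0,0,0],[2.65,0,0,0,0,0],[3.62,0.97,0,0,0,0],[3.98,2.3,0,0,0,0]],
])

```text
time: 25.4
eef_pos: [540.0, -171.7, 105.2]
eef_rot: [-0.247, 0.969, -0.001, 0.001]
wrist_force: [19.8, 8.8, -4.8]
grip_width: 0.265
grip_force: 62.9
```

```bash
python3 - <<'E'
from plate import *
st(); c=cam('scene'); print(plate(c)); save(c,'w2.png')
E
```

```text
{'time': 25.4, 'eef_pos': [540.018, -171.675, 105.212], 'eef_rot': [-0.247, 0.969, -0.001, 0.001], 'joint_positions': [-0.455, 0.35, -0.178, 1.04, -0.001, -0.955], 'wrist_force': [19.752, 8.831, -4.797], 'grip_width': 0.265, 'grip_force': 62.867}
(np.int64(176), np.float64(40.191959057086564), array([-10.04710716,  14.19665459]))
```

Emit:
servo_tool([
  [[-0.4,1.32,0,0,0,0],[-1.37,2.29,0,0,0,0],[-2.7,2.62,0,0,0,0],[-4.0,2.27,0,0,0,0]],
])

```text
time: 25.95
eef_pos: [613.6, -52.0, 105.5]
eef_rot: [-0.249, 0.969, -0.001, 0.0]
wrist_force: [-2.6, -24.5, -0.2]
grip_width: 0.264
grip_force: 63.9
```

Emit:
servo_tool([
  [[-0.97,-0.97,0,0,0,0],[-1.32,-2.29,0,0,0,0],[-0.97,-3.62,0,0,0,0],[0,-4.57,0,0,0,0]],
])

```text
time: 26.45
eef_pos: [681.6, -173.9, 105.4]
eef_rot: [-0.249, 0.968, -0.001, 0.002]
wrist_force: [-7.3, 6.1, 7.6]
grip_width: 0.268
grip_force: 64.5
```

Emit:
servo_tool([
  [[1.32,-0.36,0,0,0,0],[2.65,0,0,0,0,0],[3.62,0.97,0,0,0,0],[3.98,2.3,0,0,0,0]],
])

```text
time: 26.95
eef_pos: [540.6, -171.7, 105.5]
eef_rot: [-0.247, 0.969, -0.001, 0.001]
wrist_force: [20.1, 9.4, -2.6]
grip_width: 0.266
grip_force: 63.4
```

Emit:
servo_tool([
  [[-0.36,1.32,0,0,0,0],[-1.32,2.29,0,0,0,0],[-2.65,2.65,0,0,0,0],[-3.98,2.3,0,0,0,0]],
])

```text
time: 27.45
eef_pos: [613.6, -52.2, 105.8]
eef_rot: [-0.249, 0.969, -0.002, 0.0]
wrist_force: [-1.4, -26.3, 2.6]
grip_width: 0.262
grip_force: 64.7
```

Emit:
servo_tool([
  [[-0.97,-0.97,0,0,0,0],[-1.32,-2.29,0,0,0,0],[-0.97,-3.62,0,0,0,0],[0,-4.59,0,0,0,0]],
])

```text
time: 27.95
eef_pos: [681.7, -173.6, 105.5]
eef_rot: [-0.249, 0.968, -0.001, 0.002]
wrist_force: [-7.6, 6.2, 8.5]
grip_width: 0.265
grip_force: 64.6
```

Emit:
servo_tool([
  [[1.32,-0.36,0,0,0,0],[2.65,0,0,0,0,0],[3.62,0.97,0,0,0,0],[3.98,2.3,0,0,0,0]],
])

```text
time: 28.45
eef_pos: [540.5, -171.7, 105.8]
eef_rot: [-0.247, 0.969, -0.002, 0.001]
wrist_force: [8.7, 1.2, 0.5]
grip_width: 0.267
grip_force: 63.5
```

```bash
python3 - <<'E'
from plate import *
st(); c=cam('scene'); print(plate(c)); np.savez('w3.npz',**c)
cv2.imwrite('pics/w3.png',cv2.resize(c['img'][160:260,190:290,::-1],None,fx=6,fy=6,interpolation=cv2.INTER_CUBIC))
E
```

```text
{'time': 28.45, 'eef_pos': [540.464, -171.694, 105.786], 'eef_rot': [-0.247, 0.969, -0.002, 0.001], 'joint_positions': [-0.455, 0.349, -0.177, 1.041, -0.002, -0.954], 'wrist_force': [8.675, 1.163, 0.503], 'grip_width': 0.267, 'grip_force': 63.49}
(np.int64(67), np.float64(36.53889588470002), array([13.4277139 , 38.06034315]))
```

View pics/w3.png

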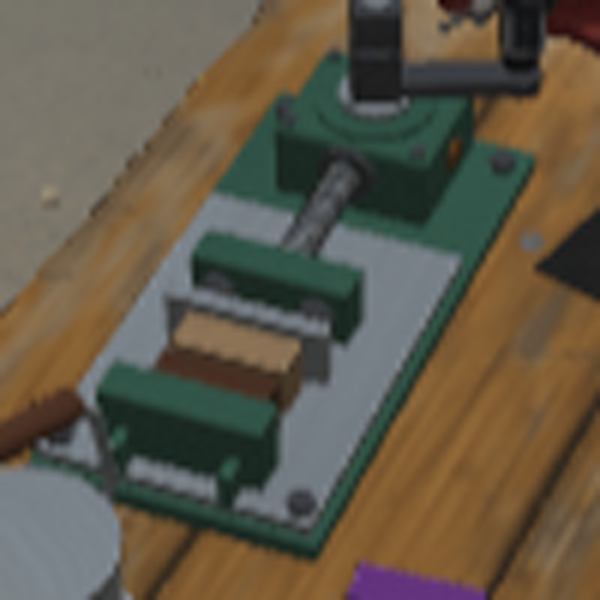

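The jaw has advanced 60 mm in five turns and sits just short of the row, which is still straight. One more turn, then a check.

Emit:
servo_tool([
  [[-0.36,1.32,0,0,0,0],[-1.32,2.29,0,0,0,0],[-2.65,2.65,0,0,0,0],[-3.98,2.3,0,0,0,0]],
])

```text
time: 29.0
eef_pos: [613.6, -52.0, 106.0]
eef_rot: [-0.249, 0.969, -0.003, 0.0]
wrist_force: [-2.2, -26.4, 4.0]
grip_width: 0.265
grip_force: 64.8
```

Emit:
servo_tool([
  [[-0.97,-0.97,0,0,0,0],[-1.32,-2.29,0,0,0,0],[-0.97,-3.62,0,0,0,0],[0,-4.59,0,0,0,0]],
])

```text
time: 29.5
eef_pos: [682.0, -173.4, 105.7]
eef_rot: [-0.249, 0.968, -0.001, 0.003]
wrist_force: [-6.2, 5.6, 8.8]
grip_width: 0.261
grip_force: 64.8
```

Emit:
servo_tool([
  [[1.32,-0.36,0,0,0,0],[2.65,0,0,0,0,0],[3.62,0.97,0,0,0,0],[3.98,2.3,0,0,0,0]],
])

```text
time: 30.0
eef_pos: [540.0, -171.8, 105.6]
eef_rot: [-0.247, 0.969, -0.002, 0.0]
wrist_force: [17.0, 7.7, -0.1]
grip_width: 0.268
grip_force: 63.9
```

```bash
python3 - <<'E'
from plate import *
st(); c=cam('scene'); print(plate(c)); np.savez('w4.npz',**c)
cv2.imwrite('pics/w4.png',cv2.resize(c['img'][160:260,190:290,::-1],None,fx=6,fy=6,interpolation=cv2.INTER_CUBIC))
E
```

```text
{'time': 30.0, 'eef_pos': [539.967, -171.818, 105.613], 'eef_rot': [-0.247, 0.969, -0.002, 0.0], 'joint_positions': [-0.455, 0.349, -0.177, 1.041, -0.003, -0.954], 'wrist_force': [16.99, 7.701, -0.08], 'grip_width': 0.268, 'grip_force': 63.934}
(np.int64(72), np.float64(45.61828224302962), array([26.19896033, 49.0910468 ]))
```

View pics/w4.png

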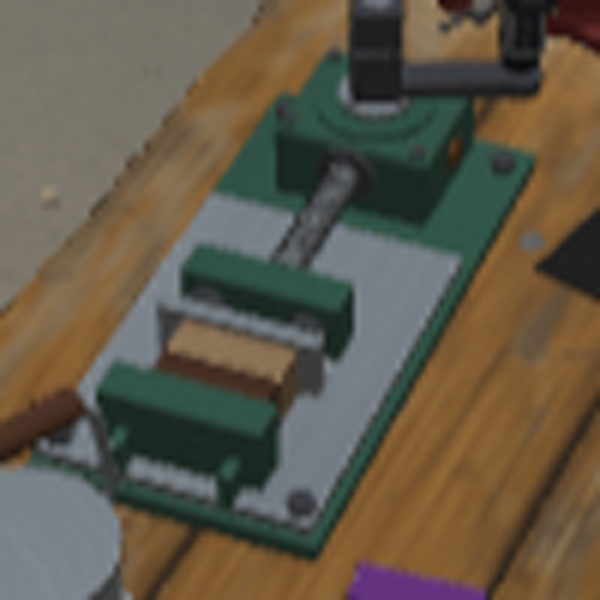

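The jaw now touches the row. I wind another 240°, about 8 mm of spring travel, then let go and check.

Emit:
servo_tool([
  [[-0.36,1.32,0,0,0,0],[-1.32,2.29,0,0,0,0],[-2.65,2.65,0,0,0,0],[-3.98,2.3,0,0,0,0]],
])

```text
time: 30.55
eef_pos: [613.4, -51.5, 106.0]
eef_rot: [-0.249, 0.969, -0.002, 0.0]
wrist_force: [-2.1, -30.3, 4.0]
grip_width: 0.264
grip_force: 66.4
```

Emit:
servo_tool([
  [[-0.97,-0.97,0,0,0,0],[-1.32,-2.29,0,0,0,0],[-0.97,-3.62,0,0,0,0],[0,-4.59,0,0,0,0],[0,-4.59,0,0,0,0]],
])

```text
time: 31.18
eef_pos: [679.9, -175.7, 106.3]
eef_rot: [-0.247, 0.969, -0.002, 0.002]
wrist_force: [4.6, -3.7, 11.0]
grip_width: 0.266
grip_force: 64.9
```

Emit:
servo_tool([
  [[0,0,0,0,0,0],[0,0,0,0,0,0],[0,0,0,0,0,0],[0,0,0,0,0,0]],
], grip=1)

```text
time: 31.68
eef_pos: [678.6, -171.7, 104.0]
eef_rot: [-0.249, 0.969, 0.0, -0.0]
wrist_force: [0.2, -0.1, 0.5]
grip_width: 0.997
grip_force: 0.0
```

Emit:
servo_tool([
  [[0,0,-1.5,0,0,0],[0,0,-3.2,0,0,0],[0,0,-3.2,0,0,0],[0,0,-3.2,0,0,0]],
])

```text
time: 32.17
eef_pos: [678.6, -171.9, 199.9]
eef_rot: [-0.249, 0.969, 0.0, -0.0]
wrist_force: [0.4, 0.1, -0.6]
grip_width: 0.998
grip_force: 0.0
```

```bash
python3 - <<'E'
from plate import *
go((608.2,-132.8,200,149)); c=cam('scene'); print(plate(c)); np.savez('w5.npz',**c); t=cam('top'); np.savez('t5.npz',**t)
W=world(c)
gp=box(W,640,710,-210,-120,125,157)&(c['img'].max(2)<70); print('grip',gp.sum(),W[gp].mean(0).round(1))
a=cv2.resize(c['img'][150:250,190:290,::-1],(395,500),interpolation=cv2.INTER_CUBIC); b=cv2.resize(t['img'][140:205,235:287,::-1],(395,500),interpolation=cv2.INTER_CUBIC)
cv2.imwrite('pics/w5.png',np.hstack([a,b]))
E
```

```text
{'time': 32.175, 'eef_pos': [678.595, -171.866, 199.941], 'eef_rot': [-0.249, 0.969, 0.0, -0.0], 'joint_positions': [-0.368, 0.533, 0.373, 1.411, -0.0, -0.87], 'wrist_force': [0.373, 0.15, -0.578], 'grip_width': 0.998, 'grip_force': 0.0}
(608.2, -132.8, 200, 149) [1.429, 2.272, -0.001] [0.01, -0.02, 59.8]
(np.int64(52), np.float64(6.494766363102505), array([33.84628263, 56.37148858]))
grip 60 [ 673.9 -169.2  141.4]
```

View pics/w5.png

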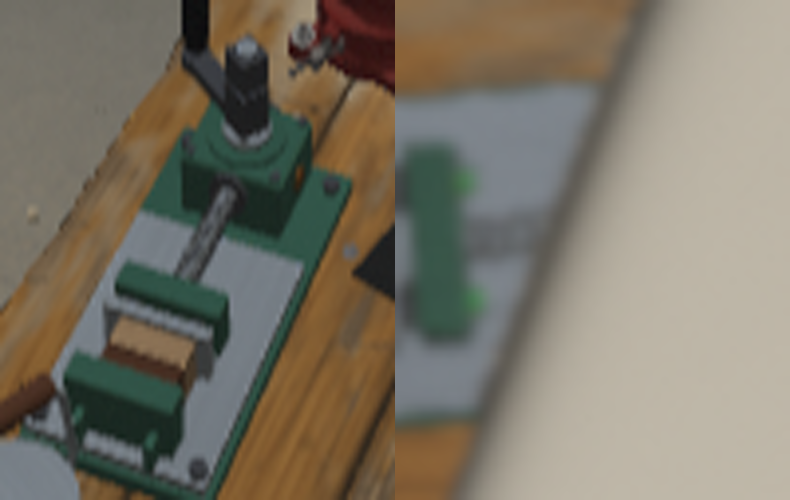

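Two green pins show behind the jaw at right panel (465,180) and (470,298), with no red, and the row is straight between fence and plate. Now I take the crank off.

Emit:
servo_tool([
  [[1.43,2.27,0,0,0,60.5],[1.43,2.27,0,0,0,60.5],[1.43,2.27,0,0,0,60.5],[1.43,2.27,0,0,0,60.5],[1.43,2.27,0,0,0,60.5]],
])

```text
time: 32.9
eef_pos: [607.8, -132.8, 199.1]
eef_rot: [0.219, 0.976, 0.0, -0.001]
wrist_force: [0.3, -0.8, 0.4]
grip_width: 0.999
grip_force: 0.0
```

```bash
python3 -c "
from h import *
go((608.3,-132.9,150,148.3))"
```

```text
{'time': 32.9, 'eef_pos': [607.763, -132.787, 199.111], 'eef_rot': [0.219, 0.976, 0.0, -0.001], 'joint_positions': [-0.35, 0.394, 0.14, 1.319, 0.0, 0.091], 'wrist_force': [0.288, -0.796, 0.351], 'grip_width': 0.999, 'grip_force': 0.0}
(608.3, -132.9, 150, 148.3) [-0.021, 0.005, 1.637] [-0.02, -0.12, 6.42]
```

Emit:
servo_tool([
  [[-0.02,0,1.0,0,0,6.4],[-0.02,0,2.0,0,0,6.4],[-0.02,0,3.0,0,0,6.4],[-0.02,0,3.4,0,0,6.4],[-0.02,0,3.4,0,0,6.4]],
])

```text
time: 33.52
eef_pos: [608.4, -133.1, 97.5]
eef_rot: [0.27, 0.963, 0.0, -0.001]
wrist_force: [0.2, -0.8, 1.1]
grip_width: 1.005
grip_force: 0.0
```

Emit:
servo_tool([
  [[0,0,0,0,0,0],[0,0,0,0,0,0]],
])

```text
time: 33.78
eef_pos: [609.4, -133.5, 99.5]
eef_rot: [0.27, 0.963, -0.0, 0.001]
wrist_force: [0.0, 1.1, -0.5]
grip_width: 1.002
grip_force: 0.0
```

Emit:
servo_tool([
  [[0,0,0,0,0,0],[0,0,0,0,0,0],[0,0,0,0,0,0],[0,0,0,0,0,0],[0,0,0,0,0,0]],
], grip=0.15)

```text
time: 34.4
eef_pos: [609.2, -132.8, 98.7]
eef_rot: [0.27, 0.963, 0.001, 0.0]
wrist_force: [1.5, 5.0, 3.2]
grip_width: 0.32
grip_force: 59.6
```

Emit:
servo_tool([
  [[0,0,-0.3,0,0,0],[0,0,-0.6,0,0,0],[0,0,-0.9,0,0,0],[0,0,-1.2,0,0,0]],
])

```text
time: 34.9
eef_pos: [608.3, -133.6, 134.2]
eef_rot: [0.27, 0.963, -0.0, -0.001]
wrist_force: [0.5, -0.2, -4.2]
grip_width: 0.316
grip_force: 60.8
```

Emit:
servo_tool([
  [[0,0,-0.8,0,0,0],[0,0,-1.5,0,0,0],[0,0,-1.5,0,0,0]],
])

```text
time: 35.28
eef_pos: [609.3, -133.8, 180.9]
eef_rot: [0.27, 0.963, -0.0, 0.001]
wrist_force: [0.6, -0.5, -4.4]
grip_width: 0.318
grip_force: 61.0
```

```bash
python3 - <<'E'
from plate import *
c=cam('scene'); print(plate(c))
c=dict(np.load('top0.npz')); hsv=cv2.cvtColor(c['img'],cv2.COLOR_RGB2HSV).astype(int); m=((hsv[...,2]<62)).astype(np.uint8); m[:,:265]=0;m[:,335:]=0;m[:190]=0;m[250:]=0
k,l,s,ce=cv2.connectedComponentsWithStats(m); i=1+s[1:,4].argmax(); r=rect(castmask(c,l==i,3)); print('mat',r,s[i,4])
go((440,-170,180,148.3))
E
```

```text
(np.int64(55), np.float64(13.876661916993692), array([33.88291511, 56.21019654]))
mat [ 414.1 -174.6  161.5  132.7   79.7] 1221
{'time': 35.325, 'eef_pos': [608.792, -133.605, 179.518], 'eef_rot': [0.27, 0.963, -0.0, 0.0], 'joint_positions': [-0.35, 0.401, 0.101, 1.27, -0.0, 0.197], 'wrist_force': [0.352, -1.28, -4.227], 'grip_width': 0.318, 'grip_force': 61.047}
(440, -170, 180, 148.3) [4.174, -3.963, -0.018] [-0.02, 0.04, 0.36]
```

```bash
python3 - <<'E'
from h import *
c=dict(np.load('top0.npz'))
P=np.array([ray(c,u,v,3)[:2] for u,v in((278.6,200.3),(323.7,207.5),(319.4,238.75),(274.3,231.9))]); print(P.round(1),P.mean(0).round(1),rect(P))
c=dict(np.load('scene0.npz'))
P=np.array([ray(c,140+x/3.4,150+y/3.3,3)[:2] for x,y in((475,180),(565,97),(663,137),(580,228))]); print(P.round(1),P.mean(0).round(1),rect(P))
E
```

```text
[[ 494.9 -108. ]
 [ 463.7 -270.7]
 [ 351.7 -249.1]
 [ 380.9  -88.2]] [ 422.8 -179. ] [ 422.5 -178.4  165.7  115.7   79.1]
[[ 496.5 -110.6]
 [ 463.5 -273.9]
 [ 350.8 -253.4]
 [ 379.8  -88. ]] [ 422.7 -181.5] [ 422.2 -181.7  167.9  118.9   79. ]
```

Emit:
servo_tool([
  [[4.4,-3.0,0,0,0,68],[4.4,-3.0,0,0,0,68],[4.4,-3.0,0,0,0,68],[4.4,-3.0,0,0,0,68],[4.4,-3.0,0,0,0,68]],
])

```text
time: 35.95
eef_pos: [448.2, -141.5, 178.6]
eef_rot: [0.678, 0.735, -0.0, -0.0]
wrist_force: [0.7, -0.5, -4.0]
grip_width: 0.324
grip_force: 61.2
```

```bash
python3 -c "
from h import *
go((431.6,-137.7,150,79))"
```

```text
{'time': 35.95, 'eef_pos': [448.24, -141.497, 178.623], 'eef_rot': [0.678, 0.735, -0.0, -0.0], 'joint_positions': [-0.484, 0.147, -0.26, 1.165, -0.0, 1.007], 'wrist_force': [0.671, -0.468, -4.042], 'grip_width': 0.324, 'grip_force': 61.167}
(431.6, -137.7, 150, 79) [0.17, -0.542, 0.955] [-0.06, -0.01, 15.56]
```

Emit:
servo_tool([
  [[0.07,-0.58,1.0,0,0,10],[0.07,-0.58,2.0,0,0,15.6],[0.07,-0.58,3.3,0,0,15.6],[0.07,-0.58,4.0,0,0,15.6],[0.07,-0.58,4.0,0,0,15.6]],
])

```text
time: 36.58
eef_pos: [430.1, -140.2, 57.5]
eef_rot: [0.77, 0.638, -0.001, -0.002]
wrist_force: [0.4, -0.6, -3.3]
grip_width: 0.317
grip_force: 61.0
```

Emit:
servo_tool([
  [[0,0,0.3,0,0,0],[0,0,0.6,0,0,0],[0,0,0.85,0,0,0],[0,0,0.85,0,0,0]],
])

```text
time: 37.08
eef_pos: [431.5, -140.8, 33.5]
eef_rot: [0.77, 0.638, -0.0, -0.0]
wrist_force: [-0.2, -0.2, -3.2]
grip_width: 0.323
grip_force: 61.1
```

```bash
python3 -c "
from h import *
go((430.3,-140.7,28,79))"
```

```text
{'time': 37.075, 'eef_pos': [431.522, -140.82, 33.453], 'eef_rot': [0.77, 0.638, -0.0, -0.0], 'joint_positions': [-0.501, 0.253, -0.542, 0.777, 0.0, 1.256], 'wrist_force': [-0.228, -0.219, -3.23], 'grip_width': 0.323, 'grip_force': 61.121}
(430.3, -140.7, 28, 79) [-0.004, -0.041, 0.182] [-0.04, -0.02, 0.36]
```

Emit:
servo_tool([
  [[0,-0.03,0.06,0,0,0],[0,-0.03,0.12,0,0,0],[0,-0.03,0.15,0,0,0],[0,-0.03,0.15,0,0,0]],
])

```text
time: 37.58
eef_pos: [431.0, -140.7, 29.7]
eef_rot: [0.77, 0.639, 0.0, 0.0]
wrist_force: [-0.7, 2.9, 3.5]
grip_width: 0.319
grip_force: 62.1
```

Emit:
servo_tool([
  [[0,0,0,0,0,0],[0,0,0,0,0,0],[0,0,0,0,0,0],[0,0,0,0,0,0]],
], grip=1)

```text
time: 38.08
eef_pos: [430.9, -140.8, 29.4]
eef_rot: [0.77, 0.638, -0.0, 0.0]
wrist_force: [0.5, 0.2, 0.2]
grip_width: 1.0
grip_force: 0.0
```

Emit:
servo_tool([
  [[0,0,-1.0,0,0,0],[0,0,-3,0,0,0],[0,0,-5,0,0,0],[0,0,-6.5,0,0,0],[0,0,-6.5,0,0,0]],
])

```text
time: 38.7
eef_pos: [432.2, -141.5, 227.5]
eef_rot: [0.77, 0.639, 0.001, 0.003]
wrist_force: [-0.8, -1.2, 0.0]
grip_width: 0.997
grip_force: 0.0
```

```bash
python3 - <<'E'
from plate import *
c=cam('scene'); print(plate(c)); save(c,'s6.png'); W=world(c); V=c['img'].max(2)
for n,m in(('boss',box(W,400,470,-180,-100,60,72)),('grip',box(W,380,450,-260,-180,70,92))): print(n,m.sum(),castmask(c,m,65 if n=='boss' else 80).mean(0).round(1),W[m].mean(0).round(1))
b=box(W,500,660,220,360,188,212); S=cv2.cvtColor(c['img'],cv2.COLOR_RGB2HSV)[...,1]; b&=(S>90); print('bar',b.sum(),pca(W[b][:,:2]),rect(W[b][:,:2]),W[b].mean(0).round(1),W[b].max(0).round(1))
go((580,290,280,66))
E
```

```text
(np.int64(51), np.float64(10.645572459993726), array([33.71419914, 57.87250009]))
boss 56 [ 428.  -140.1] [ 427.8 -139.5   65.6]
grip 41 [ 412.2 -216.7] [ 412.3 -217.3   79.5]
bar 159 [580.4 292.   64.9  73.5  14.2] [582.2 290.9  76.9  18.6  65. ] [580.4 292.  198.8] [600.7 329.7 207.4]
{'time': 38.75, 'eef_pos': [431.413, -141.094, 225.403], 'eef_rot': [0.77, 0.638, 0.001, 0.001], 'joint_positions': [-0.501, 0.095, -0.2, 1.273, 0.0, 1.255], 'wrist_force': [0.486, 0.71, -0.218], 'grip_width': 1.002, 'grip_force': 0.0}
(580, 290, 280, 66) [15.036, 2.219, -1.827] [0.16, 0.03, 13.36]
```

View pics/s6.png

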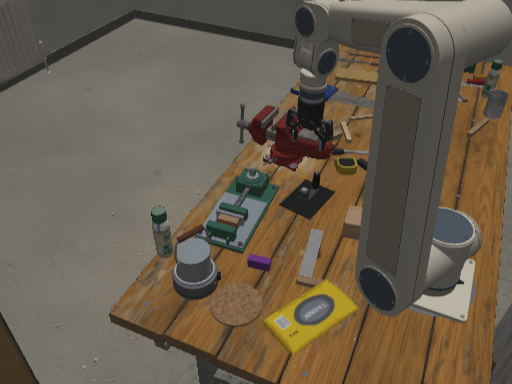

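The crank lies flat on the mat with boss and handgrip both over it (scene px (308,188)). The clamped row is unchanged. Now the pot.

Emit:
servo_tool([
  [[15.0,2.2,-2.0,0,0,13.4],[15.0,2.2,-2.0,0,0,13.4],[15.0,2.2,-2.0,0,0,13.4],[15.0,2.2,-2.0,0,0,13.4],[15.0,2.2,-2.0,0,0,13.4]],
])

```text
time: 39.38
eef_pos: [528.7, 145.0, 262.5]
eef_rot: [0.839, 0.544, -0.001, -0.0]
wrist_force: [0.8, -0.5, -0.2]
grip_width: 1.003
grip_force: 0.0
```

```bash
python3 - <<'E'
from h import *
go((581,290.5,275,65))
for n in('top','scene'):
    c=dict(np.load(n+'0.npz')); W=world(c); hsv=cv2.cvtColor(c['img'],cv2.COLOR_RGB2HSV).astype(int)
    m=box(W,500,760,190,420,40,180)&(abs(hsv[...,0]-70)<20)&(hsv[...,1]>60)&(W[...,2]>145); print('bottle',m.sum(),W[m].mean(0))
t=dict(np.load('top0.npz')); s=dict(np.load('scene0.npz'))
print(ray(t,163.4,216.6,8),ray(s,236.5,304,8))
for n,c in(('t',t),('s',s)):
    W=world(c); m=box(W,360,540,220,410,4.5,14); m=cv2.morphologyEx(m.astype(np.uint8),cv2.MORPH_OPEN,np.ones((3,3))); k,l,st_,ce=cv2.connectedComponentsWithStats(m); i=1+st_[1:,4].argmax()
    print(n,st_[i],cv2.minEnclosingCircle(castmask(c,l==i,8).astype(np.float32)),castmask(c,l==i,8).mean(0))
E
```

```text
{'time': 39.375, 'eef_pos': [528.72, 144.978, 262.494], 'eef_rot': [0.839, 0.544, -0.001, -0.0], 'joint_positions': [0.115, 0.25, 0.089, 1.412, -0.0, 2.105], 'wrist_force': [0.788, -0.482, -0.233], 'grip_width': 1.003, 'grip_force': 0.0}
(581, 290.5, 275, 65) [5.139, -0.385, -0.423] [-0.11, 0.08, 0.96]
bottle 15 [707.54672206 224.39200693 156.53582275]
bottle 120 [713.13125828 242.82076958 158.79344471]
[447.42846006 311.25060176   8.        ] [444.98999093 310.75329668   8.        ]
t [145 198  38  38 990] ((449.5496826171875, 309.64666748046875), 70.58509063720703) [446.95332949 310.70504437]
s [ 210  283   52   44 1707] ((447.04193115234375, 309.9858703613281), 71.12382507324219) [446.20974415 312.33443638]
```

Emit:
servo_tool([
  [[2.0,-0.15,-0.4,0,0,0.9],[4.0,-0.3,-0.4,0,0,0.9],[5.14,-0.38,-0.4,0,0,0.9],[5.14,-0.38,-0.4,0,0,0.9],[5.14,-0.38,-0.4,0,0,0.9]],
])

```text
time: 40.0
eef_pos: [580.8, 288.1, 274.4]
eef_rot: [0.843, 0.538, -0.001, -0.0]
wrist_force: [0.1, 0.3, -0.4]
grip_width: 0.998
grip_force: 0.0
```

Emit:
servo_tool([
  [[0,0,0,0,0,0],[0,0,0,0,0,0]],
])

```text
time: 40.25
eef_pos: [581.1, 287.5, 276.4]
eef_rot: [0.843, 0.537, 0.0, 0.0]
wrist_force: [-0.3, 0.1, 0.3]
grip_width: 1.002
grip_force: 0.0
```

```bash
python3 - <<'E'
from h import *
go((581,290.5,172,65))
E
```

```text
{'time': 40.25, 'eef_pos': [581.123, 287.509, 276.351], 'eef_rot': [0.843, 0.537, 0.0, 0.0], 'joint_positions': [0.33, 0.43, 0.391, 1.531, -0.0, 2.337], 'wrist_force': [-0.336, 0.11, 0.33], 'grip_width': 1.002, 'grip_force': 0.0}
(581, 290.5, 172, 65) [0.088, -0.047, 3.478] [0.02, -0.01, -0.01]
```

Emit:
servo_tool([
  [[0.08,-0.04,1.4,0,0,0],[0.08,-0.04,2.8,0,0,0],[0.08,-0.04,3.5,0,0,0],[0.08,-0.04,3.5,0,0,0]],
])

```text
time: 40.75
eef_pos: [580.4, 290.3, 169.8]
eef_rot: [0.843, 0.537, -0.001, -0.0]
wrist_force: [-0.4, -0.2, 0.2]
grip_width: 0.999
grip_force: 0.0
```

Emit:
servo_tool([
  [[0,0,0,0,0,0],[0,0,0,0,0,0],[0,0,0,0,0,0],[0,0,0,0,0,0],[0,0,0,0,0,0]],
], grip=0.05)

```text
time: 41.38
eef_pos: [581.7, 291.1, 171.6]
eef_rot: [0.843, 0.538, 0.001, 0.0]
wrist_force: [2.0, -2.1, 4.7]
grip_width: 0.176
grip_force: 58.5
```

Emit:
servo_tool([
  [[0,0,0,0,0,0],[0,0,-0.2,0,0,0],[0,0,-0.5,0,0,0]],
])

```text
time: 41.75
eef_pos: [580.3, 291.1, 185.2]
eef_rot: [0.843, 0.538, -0.001, -0.0]
wrist_force: [-0.9, 0.2, -4.9]
grip_width: 0.178
grip_force: 58.6
```

Emit:
servo_tool([
  [[0,0,-0.4,0,0,0],[0,0,-0.9,0,0,0],[0,0,-1.4,0,0,0],[0,0,-1.8,0,0,0],[0,0,-1.8,0,0,0]],
])

```text
time: 42.38
eef_pos: [581.5, 291.3, 241.3]
eef_rot: [0.843, 0.538, 0.001, 0.0]
wrist_force: [-0.1, -0.0, -6.2]
grip_width: 0.178
grip_force: 58.7
```

```bash
python3 - <<'E'
from h import *
go((446.5,311,238,65))
E
```

```text
{'time': 42.375, 'eef_pos': [581.517, 291.286, 241.291], 'eef_rot': [0.843, 0.538, 0.001, 0.0], 'joint_positions': [0.335, 0.433, 0.308, 1.444, 0.0, 2.342], 'wrist_force': [-0.122, -0.004, -6.192], 'grip_width': 0.178, 'grip_force': 58.662}
(446.5, 311, 238, 65) [-1.302, -4.358, 0.101] [0.09, -0.08, 0.06]
```

Emit:
servo_tool([
  [[-0.15,-0.5,0,0,0,0],[-0.45,-1.5,0,0,0,0],[-0.75,-2.5,0,0,0,0],[-1.0,-3.4,0,0,0,0],[-1.2,-4.05,0,0,0,0]],
])

```text
time: 43.0
eef_pos: [454.4, 309.8, 239.7]
eef_rot: [0.843, 0.538, -0.0, -0.0]
wrist_force: [0.7, 1.8, -5.0]
grip_width: 0.179
grip_force: 58.8
```

Emit:
servo_tool([
  [[-0.08,-0.25,0,0,0,0],[-0.1,-0.3,0,0,0,0],[-0.1,-0.3,0,0,0,0],[-0.1,-0.3,0,0,0,0]],
])

```text
time: 43.5
eef_pos: [447.0, 310.7, 239.7]
eef_rot: [0.843, 0.537, -0.0, 0.0]
wrist_force: [-0.2, -0.5, -4.8]
grip_width: 0.175
grip_force: 58.8
```

```bash
python3 - <<'E'
from h import *
go((446.5,311,140,65))
c=cam('scene'); cv2.imwrite('pics/p7.png',cv2.resize(c['img'][190:340,150:300,::-1],None,fx=4,fy=4,interpolation=cv2.INTER_CUBIC))
E
```

```text
{'time': 43.5, 'eef_pos': [446.981, 310.669, 239.71], 'eef_rot': [0.843, 0.537, -0.0, 0.0], 'joint_positions': [0.453, 0.247, 0.027, 1.351, -0.0, 2.46], 'wrist_force': [-0.23, -0.477, -4.817], 'grip_width': 0.175, 'grip_force': 58.787}
(446.5, 311, 140, 65) [0.004, -0.019, 3.324] [-0.0, 0.01, 0.03]
```

View pics/p7.png

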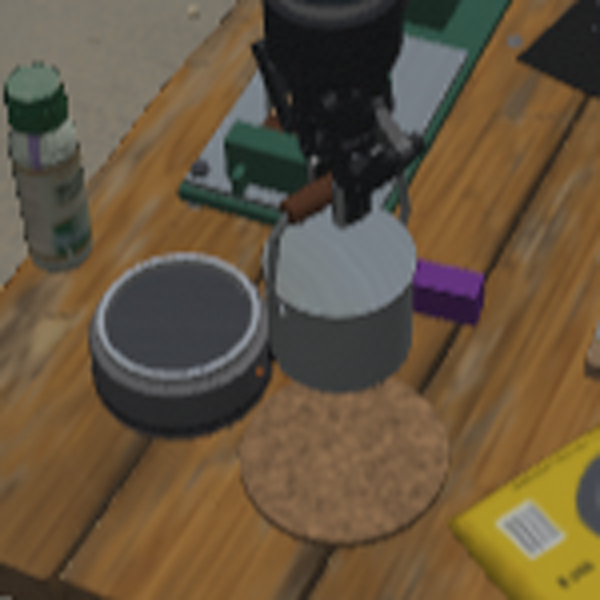

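The pot hangs upright above the trivet, at crop (345,300), so I lower it.

Emit:
servo_tool([
  [[0,-0.01,0.6,0,0,0],[0,-0.01,1.5,0,0,0],[0,-0.01,2.4,0,0,0],[0,-0.01,3.0,0,0,0],[0,-0.01,3.35,0,0,0]],
])

```text
time: 44.18
eef_pos: [446.1, 310.7, 138.5]
eef_rot: [0.843, 0.538, -0.001, -0.0]
wrist_force: [-0.1, -0.1, -5.2]
grip_width: 0.18
grip_force: 58.7
```

Emit:
servo_tool([
  [[0,0,0.1,0,0,0],[0,0,0.2,0,0,0],[0,0,0.25,0,0,0],[0,0,0.25,0,0,0]],
])

```text
time: 44.68
eef_pos: [446.2, 311.0, 132.3]
eef_rot: [0.843, 0.538, 0.0, 0.0]
wrist_force: [0.9, -0.2, -5.0]
grip_width: 0.176
grip_force: 58.7
```

Emit:
servo_tool([
  [[0,0,0.05,0,0,0],[0,0,0.1,0,0,0],[0,0,0.1,0,0,0]],
])

```text
time: 45.05
eef_pos: [446.0, 310.9, 128.9]
eef_rot: [0.843, 0.538, -0.0, 0.0]
wrist_force: [-1.3, 0.0, -4.6]
grip_width: 0.178
grip_force: 58.7
```

Emit:
servo_tool([
  [[0,0,0.03,0,0,0],[0,0,0.06,0,0,0],[0,0,0.06,0,0,0]],
])

```text
time: 45.42
eef_pos: [446.5, 311.0, 127.6]
eef_rot: [0.843, 0.538, 0.001, 0.0]
wrist_force: [0.7, -1.2, -1.3]
grip_width: 0.183
grip_force: 59.2
```

Nearly all the weight is on the trivet. One more 0.6 mm, then release and retreat.

Emit:
servo_tool([
  [[0,0,0.02,0,0,0],[0,0,0.02,0,0,0]],
])

```text
time: 45.68
eef_pos: [446.8, 311.0, 127.4]
eef_rot: [0.843, 0.538, 0.001, 0.0]
wrist_force: [2.0, -1.6, 5.3]
grip_width: 0.178
grip_force: 59.9
```

Emit:
servo_tool([
  [[0,0,0,0,0,0],[0,0,0,0,0,0],[0,0,0,0,0,0],[0,0,0,0,0,0],[0,0,0,0,0,0]],
], grip=1)

```text
time: 46.3
eef_pos: [446.0, 310.9, 126.5]
eef_rot: [0.843, 0.538, -0.0, -0.0]
wrist_force: [0.4, -0.0, 0.2]
grip_width: 1.003
grip_force: 0.0
```

Emit:
servo_tool([
  [[0,0,-0.8,0,0,0],[0,0,-2.5,0,0,0],[0,0,-4.0,0,0,0],[-4,0,-5.0,0,0,0],[-6,0,-5.0,0,0,0]],
])

```text
time: 46.92
eef_pos: [394.0, 198.9, 270.2]
eef_rot: [0.843, 0.538, 0.001, 0.0]
wrist_force: [0.3, -0.7, 1.1]
grip_width: 0.998
grip_force: 0.0
```

Emit:
servo_tool([
  [[0,0,0,0,0,0],[0,0,0,0,0,0],[0,0,0,0,0,0],[0,0,0,0,0,0]],
])

```text
time: 47.42
eef_pos: [394.6, 200.4, 268.9]
eef_rot: [0.843, 0.538, -0.0, -0.0]
wrist_force: [0.4, -0.1, -0.4]
grip_width: 0.999
grip_force: 0.0
```

```bash
python3 - <<'E'
from plate import *
st(); c=cam('scene'); print(plate(c)); t=cam('top'); W=world(t)
a=cv2.resize(c['img'][150:340,150:340,::-1],(395,395),interpolation=cv2.INTER_CUBIC); b=cv2.resize(t['img'][130:260,130:340,::-1],(400,395),interpolation=cv2.INTER_CUBIC)
cv2.imwrite('pics/f8.png',np.hstack([a,b]))
W=world(c); m=box(W,360,540,220,400,92,102); print('lid',m.sum(),rect(castmask(c,m,96)),W[m][:,2].std())
E
```

```text
{'time': 47.425, 'eef_pos': [394.581, 200.363, 268.932], 'eef_rot': [0.843, 0.538, -0.0, -0.0], 'joint_positions': [0.28, 0.065, -0.123, 1.384, 0.0, 2.285], 'wrist_force': [0.404, -0.14, -0.375], 'grip_width': 0.999, 'grip_force': 0.0}
(np.int64(54), np.float64(13.368773376664592), array([34.2574932 , 57.47010027]))
lid 447 [446.7 310.5  84.2  75.3 -72.5] 1.8593963221679761
```

View pics/f8.png

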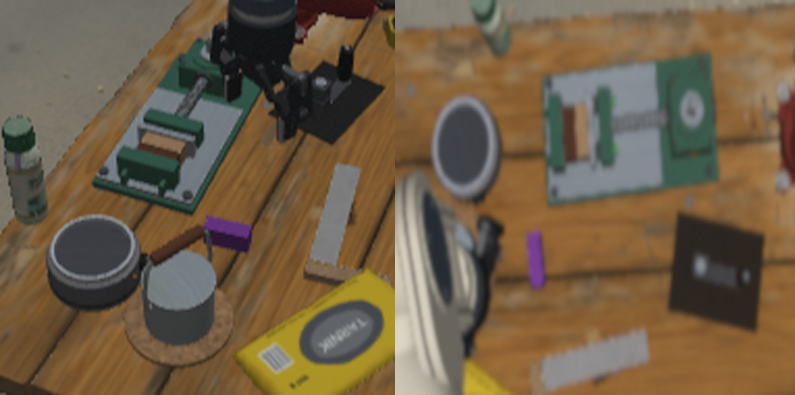

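The pot stands upright and centred on the trivet. The row is clamped with green pins showing, the crank lies on the mat, and the arm is clear. Handing in.

```bash
python3 -c "
from station import manip
print(manip.job_done())"
```

```text
the job is handed in; nothing more can be done
None
```

The job is handed in: both laminations present (one pale, one dark) are clamped with the indicator pins green, the crank is back flat on the mat, and the glue pot stands upright on the trivet; the hand-in returned no verdict.

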